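# Uncover the hot nut pot with the lid lifter

## Task

The nuts at the snack stall are done and the pot's lid is hot. Take the lid lifter from its stand, hook it under the middle of the lid's loop handle, lift the lid off the pot and carry it level to the round wooden trivet, and set it down gently, flat and centred. Then hang the lifter back in its stand as it was; never touch the lid with the robot itself, and leave the tub, the jar and the spoon where they are.

Things in the scene. Friction and masses are not known exactly. Their poses are not given: they have to be found in the camera images.
- lid: Round steel lid, 176 mm across, 0.3 to 0.55 kg, loose on the pot. Origin: centre of its flat underside, z up. Underside disc 144 mm across, 8 mm deep (8 mm play in the pot's mouth), then a rim plate (z 8 to 13 mm) rising to 22 mm in the middle. A rigid loop handle stands in its yz plane (see lid_loop). Lifted off its middle, it tips; hung on the hook, it can swing
- lid_loop (a point): Middle of the loop's top bar: centre line of a level straight 10 mm round bar along the lid's y, 70 mm above the lid's underside, over its centre; legs at y = -36 and +36 mm. Axes as the lid's. Free opening under the bar about 58 mm wide (y), 43 mm high (z 22 to 65 mm above the underside); the hook goes through along the lid's x, from either side
- pot: Fixed round hot plate (200 mm across, 30 mm high, small knob in front) with a shallow steel pot. Origin: centre of its underside on the bench, z up. Pot 170 mm outside, 160 mm inside, rim at z = 90 mm; the closed lid's underside is at z = 82 mm. The pot's and the trivet's places may be swapped
- trivet: Fixed round wooden trivet, 150 mm across, flat top 18 mm above its origin, which is the centre of its underside on the bench
- lifter: Lid lifter, 0.18 kg, loose, hanging upright in its stand. Origin: centre of its T handle, a wooden bar 16 (x) by 120 (y) by 20 mm (z), to be gripped firmly at its middle from above, fingers closing along its x. An 8 mm steel shank runs from the handle's middle 40 mm straight down, then bends back to x = -30 mm at z = -55 mm and down to the hook, which points to +x (see lifter_hook)
- lifter_hook (a point): Hook's lowest point, upper face, 112 mm straight below the handle's centre; axes as the lifter's. Flat hook 18 mm wide (y), 6 mm thick: slopes down from the shank (x = -34 mm) to here, rises to its tip at x = 24 mm, 13 mm higher; underside 119 mm below the handle's centre. A hooked 10 mm bar settles here, its centre 106 mm below the handle's centre
- stand: Fixed steel lifter stand. Origin: centre of its underside on the bench, z up; base 110 (x) by 150 (y) by 12 mm. Two posts at y = -46 and +46 mm (10 mm wide in y, 30 mm in x), 82 mm clear between them, open to front, back and above; lifter's shank and hook hang between them. Flared saddle on each: seat at z = 140 mm, 20 mm wide (x), top z = 158 mm, 38 mm wide
- stand_seat (a point): Centre of the lifter's handle when it hangs in the stand, 150 mm above the bench, the handle's ends lying in the two saddles; axes as the stand's. The lifter's x points along the stand's x
- tub: Bystander: round closed snack tub, 94 mm across, 57 mm high, loose; origin: centre of its underside
- jar: Bystander: jar, 64 mm across, 90 mm high, loose; origin: centre of its underside
- spoon: Bystander: steel spoon with a wooden handle, 200 mm long, lying loose on the bench along its x axis
There are look-alikes about, which are no part of the job. What is shaped like the pot but yellow is not meant.

How it is judged:
On the way, in this order (a step that is already met when the one before it is completed fails the run):
1. the lid hangs on the lifter, clear above the pot (at least 20 mm up) (z of lid in the frame of pot above 0.102 m and contact force between lid and lifter above 1 N and contact force between lid and pot below 0.1 N), for 0.2 s.
2. the lid lies flat on the trivet and the lifter is off it (horizontal distance between lid and trivet below 0.025 m and z of lid in the frame of trivet below 0.022 m and angle between lid's own z axis and vertical below 0.06 rad and contact force between lid and lifter below 0.1 N), for 0.2 s.
At the end, for the whole second after the job is handed in: The lid lies flat (within 3.5 degrees) and at rest on the trivet, its centre within 25 mm of the trivet's; the lifter hangs upright (within 6 degrees) and at rest in the saddles of its stand, its handle's centre within 12 mm of the seat point (horizontal distance between lid and trivet below 0.025 m and z of lid in the frame of trivet below 0.022 m and angle between lid's own z axis and vertical below 0.06 rad and linear speed of each of lid, lifter below 0.02 m/s and distance between lifter and stand_seat below 0.012 m and angle between lifter's own z axis and vertical below 0.1 rad); the robot touches nothing.
It fails at once if the robot itself touches the lid (contact force between any of the arm, the fingers and lid above 0.5 N).
It fails at once if the lid tips more than 17 degrees (angle between lid's own z axis and vertical above 0.3 rad).
It fails at once if the lid is dropped on the trivet (faster than 0.35 m/s within 15 mm above it) (horizontal distance between lid and trivet below 0.08 m and z of lid in the frame of trivet below 0.033 m and linear speed of lid above 0.35 m/s).
It fails at once if a bystander (tub, jar, spoon) is pushed more than 30 mm (distance of any of tub, jar, spoon from where it was at the start of the episode above 0.03 m).
It also fails if it takes over 67 s, if anything falls off the work surface, if the arm or the gripper's body presses on something with over 40 N, if the wrist force passes 120 N, or if a joint passes its speed limit or range.

## Robot

A 6-joint arm with a two-finger parallel gripper is mounted at the origin on the work surface. World frame = base frame: x ahead of the robot, y to its left, z up, the work surface at z = 0. Lengths are in m, angles in rad, forces in N, time in s.
With the tool pointing down it reaches from about 0.375 to 0.75 m from the base axis. Payload 9 kg.
Tool frame: the origin (TCP) lies at the very end of the fingers, on their centre line; the grasp point (between the pads) lies env.grip_point_offset behind it (env.grip_point_offset is the distance from the TCP to the grasp point, in m); z points along the fingers, x is the direction in which the jaws open and shut, and the axes are right-handed (so a half turn about z gives the same grasp; the last joint's range is limited). The gripper opens to 85 mm and grips with 20 to 120 N. Pads are 22 mm wide; open, the fingers measure 114 mm over their backs; the gripper's body (76 mm by 85 mm) begins 54 mm behind the grasp point. The pads swing forward as they close: fully open they stand 13 mm farther back than shut.
Start: joints at [-1.426, 0.104, 0.097, 1.564, 0, 1.353], TCP at [0.213, -0.561, 0.231] pointing down, gripper open.
Joint ranges: [-2.99, 2.99], [-0.84, 1.86], [-1.1, 1.16], [-1.84, 2.11], [-1.51, 1.56], [-3.14, 3.14]. Speed limits (rad/s): [2.22, 2.22, 2.57, 3.14, 3.14, 3.14].

## Interface

Orientations are given as a unit quaternion [x, y, z, w].
In Python, from cell import env, cams, job gives the robot as it stands. The module is installed in compiled form; this text tells all that it offers.
- The arm moves only by the tool drive_tool, never from a script. Its argument "deltas" is a list of rows, each an object of numbers: "dx", "dy", "dz": the shift along the tool's x, y, z in mm; "ax", "ay", "az": the turn, a rotation vector about the tool's x, y, z in rad; "claw": the opening, from -1 (shut) to 1 (fully open), so that 0 is half open. A call has 1 to 20 rows; each row shifts and turns the pose as measured when the row begins, along the tool's axes as they then stand; what a row does not reach is not made up. A row lasts 1/12 s, in which the tool goes at most 41.7 mm and 7.16 degrees, less where a joint would pass 70% of its speed; a pose out of reach is approached as far as the arm can. A call with a gripper value outside its range is refused whole. The fingers move at their own pace and stop on an object; the grip force is fixed at half the most. Time passes only in rows, so rows that do not move let the fingers close. It gives the time, the measured TCP pose, the force and the opening at its end, in the units of the state.
- env.get_state(): the state, without advancing time (a new reading comes with each control period).
- cams.camera(name): name is "side" or "top"; returns a dict with "pixels" (480x640x3 uint8, blue, green, red), "fx", "fy", "cx", "cy" (pixels), "R" (3x3) and "t" (3): a world point X has camera coordinates R X + t. Camera axes: x right, y down, z forward; pixel columns grow to the right and rows downward; lengths in m; the calibration is good to about 2 mm. A picture is of the moment at which its call begins. There is no depth.
- job.hand_in(): hands the job in, once; it reports no verdict.
The state is a dict: "time": time; "joint_positions": joint angles; "joint_velocities": joint speeds; "tau": joint torques, N m; "ee_pos": TCP position; "orientation": TCP orientation; "ft_force": force on the tool from outside, world axes, zero at the start; "torque": the same for the moment, N m; "opening": finger opening in m.
Only numpy, scipy, OpenCV 4.12 (cv2) and the standard library are available. Lean on these libraries where they do the work, as an engineer would, in place of code of your own. Each camera call takes 0.05 s, during which the arm holds its last target.

## Working session

There is one attempt and no reset: what is moved stays moved. The work goes in short steps, Python scripts to look and compute and a tool call to move; the robot and the scene stay as the last step left them, time stands still between calls to the robot, and variables do not carry over. Pictures are saved under pics/ and viewed, and the job is handed in when it is done.

Besides the shell and the picture viewer there is one more tool, called after ">>>" as name(argument=value, ...), one argument or row to a line, values as JSON. drive_tool: Moves the arm, as the interface text tells. Its arguments: {"type":"object","properties":{"deltas":{"type":"array","items":{"type":"object","properties":{"dx":{"type":"number"},"dy":{"type":"number"},"dz":{"type":"number"},"ax":{"type":"number"},"ay":{"type":"number"},"az":{"type":"number"},"claw":{"type":"number"}}}}},"required":["deltas"]}

```bash
mkdir -p pics; ls; python3 - <<'E'
from cell import env,cams,job
import cv2,numpy as np
s=env.get_state();print(s,env.grip_point_offset)
for n in ("side","top"):
    c=cams.camera(n);cv2.imwrite(f"pics/{n}0.png",c["pixels"]);np.savez(f"{n}0.npz",**c);print(n,c["fx"],c["fy"],c["cx"],c["cy"],c["R"],c["t"],-c["R"].T@c["t"])
E
```

```text
pics
{'time': 0.0, 'joint_positions': array([-1.42570350e+00,  1.04711965e-01,  9.64759192e-02,  1.56389317e+00,
        3.49583345e-06,  1.35311530e+00]), 'joint_velocities': array([-0.00136271, -0.00054303, -0.00158249, -0.00030858,  0.00050187,
       -0.0001825 ]), 'tau': array([-3.15911011e-04, -5.56935132e+01,  5.03645468e+01,  1.70457334e-02,
       -4.58067025e-04, -1.25001183e-07]), 'ee_pos': array([ 0.2128934 , -0.56060975,  0.23051857]), 'orientation': array([ 8.23063882e-01, -5.67948415e-01, -4.52557471e-04, -4.89227272e-04]), 'ft_force': array([-0.63865511,  0.57246227, -0.09286341]), 'torque': array([ 0.00176292,  0.02064145, -0.05936045]), 'opening': 0.08537609234411742} 0.0187
side 480.247305872555 480.247305872555 326.4176045681545 235.4998741834461 [[-0.824716   -0.56545276  0.01032919]
 [-0.39273012  0.55946582 -0.72990482]
 [ 0.40694787 -0.60602077 -0.68347074]] [0.45903662 0.26915039 0.93850741] [0.10235472 0.67773807 0.83315505]
top 541.9415339549722 541.9415339549722 315.2020904166384 240.49414688347176 [[-0.02877782 -0.99942956  0.0176747 ]
 [-0.9949373   0.02693621 -0.09682054]
 [ 0.09628922 -0.0203715  -0.99514491]] [0.02638462 0.53285949 1.24680171] [0.41086751 0.03741557 1.29187377]
```

View pics/top0.png

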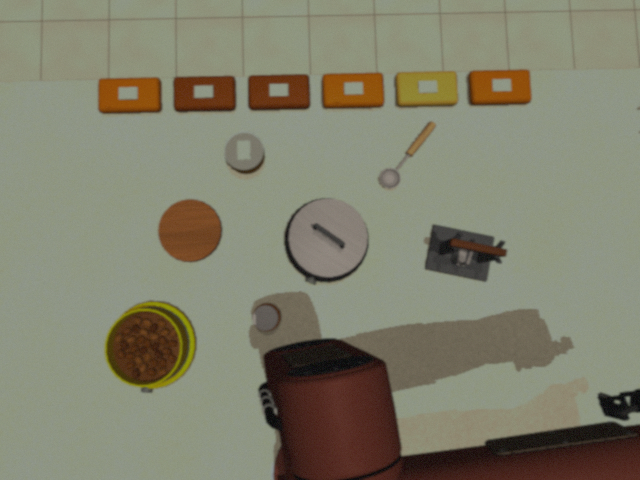

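View pics/side0.png

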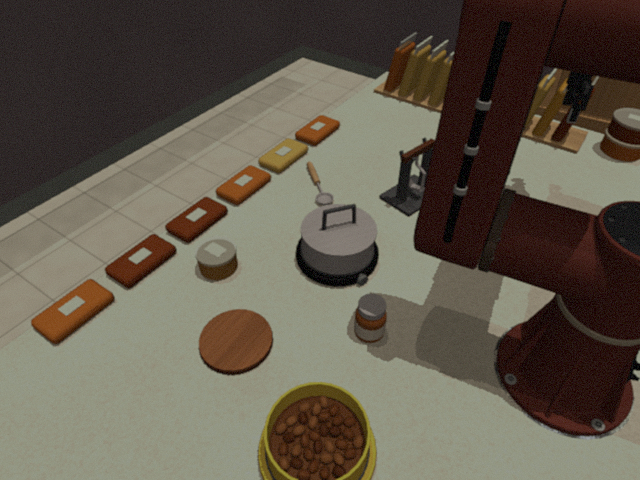

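The top view shows the pot and lid at about (327,238), the trivet at (190,230), the stand with the lifter at (463,253), the jar at (265,318), the tub at (244,153) and the spoon at (405,155). I'll enlarge the stand and the lid next.

```bash
python3 - <<'E'
import cv2,numpy as np
t=cv2.imread("pics/top0.png");s=cv2.imread("pics/side0.png")
a=cv2.resize(t[210:300,410:530],None,fx=6,fy=6,interpolation=cv2.INTER_CUBIC)
b=cv2.resize(t[190:290,275:380],None,fx=5.5,fy=5.5,interpolation=cv2.INTER_CUBIC)
c=cv2.resize(s[130:290,290:440],None,fx=3.7,fy=3.7,interpolation=cv2.INTER_CUBIC)
cv2.imwrite("pics/a1.png",a);cv2.imwrite("pics/b1.png",b);cv2.imwrite("pics/c1.png",c)
E
```

```text
(no output)
```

View pics/a1.png

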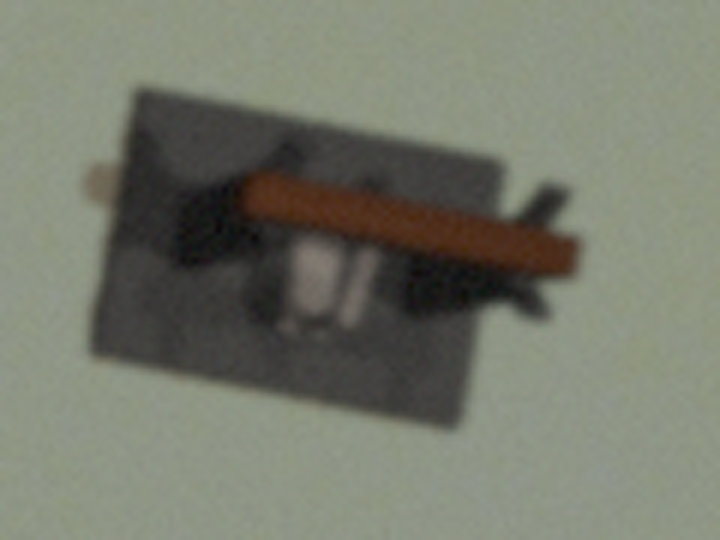

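View pics/b1.png

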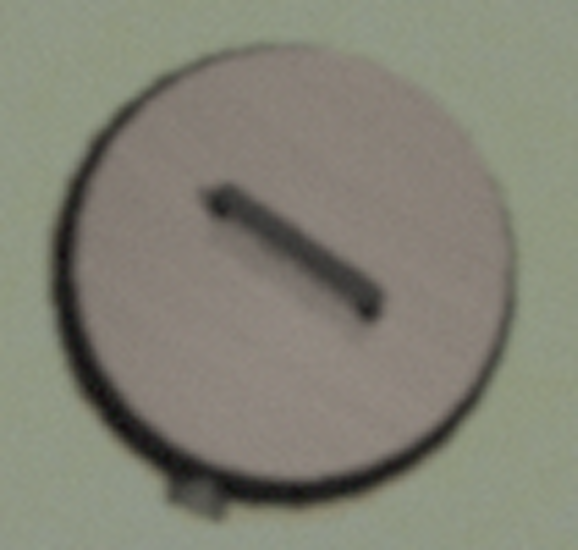

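View pics/c1.png

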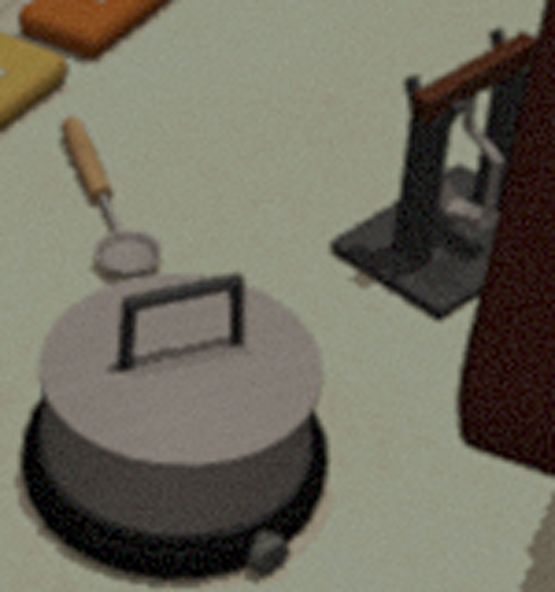

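```bash
cat > h.py <<'E'
import numpy as np,cv2
def load(n): return dict(np.load(n+".npz"))
def ray(c,u,v,z):
    d=c["R"].T@np.array([(u-c["cx"])/c["fx"],(v-c["cy"])/c["fy"],1]);o=-c["R"].T@c["t"]
    return o+d*(z-o[2])/d[2]
def proj(c,X):
    p=c["R"]@np.asarray(X)+c["t"];return np.array([c["fx"]*p[0]/p[2]+c["cx"],c["fy"]*p[1]/p[2]+c["cy"]])
def tri(c1,p1,c2,p2):
    P=[np.array([[c["fx"],0,c["cx"]],[0,c["fy"],c["cy"]],[0,0,1]])@np.c_[c["R"],c["t"]] for c in (c1,c2)]
    X=cv2.triangulatePoints(P[0],P[1],np.float64(p1),np.float64(p2)).ravel();return X[:3]/X[3]
E
python3 - <<'E'
from h import *
np.set_printoptions(precision=4,suppress=True)
T=load("top0");S=load("side0")
im=T["pixels"];hsv=cv2.cvtColor(im,cv2.COLOR_BGR2HSV)
# stand base corners
cs=[ray(T,410+x/6,210+y/6,.012) for x,y in [(140,88),(503,160),(455,430),(92,352)]]
print("base",np.array(cs),np.mean(cs,0))
for a,b in((0,1),(3,2)): d=cs[a]-cs[b];print(np.linalg.norm(d),np.degrees(np.arctan2(d[1],d[0])))
# handle
h=hsv.copy();m=((h[...,0]<14)|(h[...,0]>170))&(h[...,1]>120)&(h[...,2]>40)
mm=np.zeros(m.shape,np.uint8);mm[225:270,435:520]=m[225:270,435:520]
r=cv2.minAreaRect(np.argwhere(mm)[:,::-1].astype(np.float32));print("handle",r,mm.sum())
bx=cv2.boxPoints(r);w=np.array([ray(T,*p,.16) for p in bx]);print(w,w.mean(0))
print("centre via seg",ray(T,*r[0],.158))
# trivet
mm=np.zeros(m.shape,np.uint8);mm[185:275,145:235]=m[185:275,145:235]
c=max(cv2.findContours(mm,0,1)[0],key=cv2.contourArea);e=cv2.fitEllipse(c);print("trivet",e,ray(T,*e[0],.018), ray(T,e[0][0]+e[1][0]/2,e[0][1],.018)-ray(T,*e[0],.018))
# handle bar on lid: ends zoomed
g=im.astype(int).mean(2)
mm=np.zeros(m.shape,np.uint8);mm[215:255,305:350]=(g[215:255,305:350]<85)
mm=cv2.morphologyEx(mm,cv2.MORPH_OPEN,np.ones((2,2),np.uint8))
c=max(cv2.findContours(mm,0,1)[0],key=cv2.contourArea);r=cv2.minAreaRect(c);print("bar",r)
bx=cv2.boxPoints(r);w=np.array([ray(T,*p,.155) for p in bx]);print(w,w.mean(0))
# lid rim ellipse
print([int(g[y,x]) for x,y in((327,215),(300,240),(350,260),(285,260))])
E
```

```text
base [[ 0.565  -0.2721  0.012 ]
 [ 0.5323 -0.4157  0.012 ]
 [ 0.4258 -0.3901  0.012 ]
 [ 0.4606 -0.2478  0.012 ]] [ 0.4959 -0.3314  0.012 ]
0.14729107050061238 77.17050527951359
0.14649638074547627 76.26547973091547
handle ((477.2692565917969, 247.1538543701172), (55.89310073852539, 8.040761947631836), 11.309932708740234) 395
[[ 0.5019 -0.2673  0.16  ]
 [ 0.5185 -0.2716  0.16  ]
 [ 0.4922 -0.3864  0.16  ]
 [ 0.4756 -0.382   0.16  ]] [ 0.4971 -0.3268  0.16  ]
centre via seg [ 0.4972 -0.3275  0.158 ]
trivet ((189.81190490722656, 230.29502868652344), (58.88786315917969, 60.50990295410156), 52.190677642822266) [0.5663 0.3061 0.018 ] [-0.0018 -0.0692  0.    ]
bar ((329.1362609863281, 236.09585571289062), (38.012855529785156, 6.300138473510742), 35.134193420410156)
[[ 0.5481  0.0206  0.155 ]
 [ 0.5589  0.0126  0.155 ]
 [ 0.5107 -0.0516  0.155 ]
 [ 0.5    -0.0436  0.155 ]] [ 0.5294 -0.0155  0.155 ]
[125, 126, 132, 143]
```

```bash
python3 - <<'E'
from h import *
np.set_printoptions(precision=1,suppress=True)
T=load("top0");S=load("side0")
o=np.array([.4965,-.329,.150])
for yaw in (-13,167):
    a=np.radians(yaw);x=np.array([np.cos(a),np.sin(a),0]);
    for px,pz in((0,-.04),(-.03,-.055),(-.034,-.105),(0,-.112),(.024,-.099)):
        X=o+x*px+[0,0,pz];t=proj(T,X);s=proj(S,X);print(yaw,px,t,(t-[410,210])*6,s,(s-[290,130])*3.7)
# check lid: project lid outline & bar into side
l=np.array([.5294,-.0155,.082]);d=np.array([.482,.642])/ .8028
for k in(-.036,.036): print("bar end side",(proj(S,l+np.r_[d*k,.07])-[290,130])*3.7)
# lid rim in top view
im=T["pixels"];hsv=cv2.cvtColor(im,cv2.COLOR_BGR2HSV)
g=im.astype(int);m=(np.zeros(g.shape[:2])).astype(np.uint8)
print(im[215,327],im[260,350],im[200,280],im[280,370])
E
```

```text
-13 0 [471.1 249.3] [366.6 235.8] [416.3 163.3] [467.3 123.1]
-13 -0.03 [466.8 263. ] [340.6 318.2] [424.4 172.9] [497.3 158.9]
-13 -0.034 [460.1 265.9] [300.5 335.6] [422.8 188.8] [491.3 217.7]
-13 0 [461.7 251.8] [310.3 250.7] [412.7 185.2] [453.9 204.2]
-13 0.024 [465.1 241.2] [330.6 187.3] [406.5 177.4] [431.2 175.5]
167 0 [471.1 249.3] [366.6 235.8] [416.3 163.3] [467.3 123.1]
167 -0.03 [471.3 236.7] [367.9 160.2] [406.9 163.1] [432.4 122.6]
167 -0.034 [465.1 237.3] [330.4 163.6] [403.5 177.6] [420.  176.1]
167 0 [461.7 251.8] [310.3 250.7] [412.7 185.2] [453.9 204.2]
167 0.024 [461.6 261.5] [309.4 309.3] [420.2 185.4] [481.7 204.8]
bar end side [246.  280.6]
bar end side [132.5 304.5]
[116 127 133] [124 132 140] [131 149 143] [127 151 144]
```

>>> drive_tool(
  deltas=[
    {"az":-0.12,"claw":1},
    {"az":-0.12,"claw":1},
    {"az":-0.12,"claw":1},
    {"az":-0.12,"claw":1},
    {"az":-0.12,"claw":1},
    {"az":-0.12,"claw":1},
    {"az":-0.12,"claw":1},
    {"az":-0.12,"claw":1},
    {"claw":1},
  ],
)

```text
schema error: expected keys dx, dy, dz, ax, ay, az, claw
```

```bash
cat >> h.py <<'E'
from scipy.spatial.transform import Rotation as Ro
def tool(s):
    R=Ro.from_quat(s["orientation"]).as_matrix();return R
def plan(s,target,yaw):
    """remaining shift in tool axes (mm) and rotvec in tool axes for TCP target, tool down, tool x at yaw"""
    R=tool(s);x=np.array([np.cos(yaw),np.sin(yaw),0]);z=np.array([0,0,-1.]);Rt=np.c_[x,np.cross(z,x),z]
    print("t %.2f"%s["time"],"pos",s["ee_pos"].round(4),"yaw",np.degrees(np.arctan2(R[1,0],R[0,0])).round(2),"tiltz",R[:,2].round(4),"open",round(s["opening"],4),"F",s["ft_force"].round(2),"T",s["torque"].round(2))
    print("shift mm",((R.T@(np.asarray(target)-s["ee_pos"]))*1000).round(1),"rot",Ro.from_matrix(R.T@Rt).as_rotvec().round(4))
E
python3 - <<'E'
from h import *
from cell import env
plan(env.get_state(),[.4965,-.3295,.22],np.radians(-13))
T=load("top0");S=load("side0")
b=[tri(T,(275+x/5.5,190+y/5.5),S,(290+u/3.7,130+v/3.7)) for x,y,u,v in((213,193,126,303),(373,303,240,283))]
print(b,(b[0]+b[1])/2)
E
```

```text
t 0.10 pos [ 0.2129 -0.5606  0.2306] yaw -69.21 tiltz [-2.0e-04  1.2e-03 -1.0e+00] open 0.0854 F [ 0.04 -0.76 -0.17] T [ 0.02 -0.04 -0.07]
shift mm [-115.4 -347.2   10.8] rot [-8.000e-04  1.000e-03 -9.811e-01]
[array([0.55373177, 0.01626665, 0.15392624]), array([ 0.51066689, -0.0439333 ,  0.14883264])] [ 0.53219933 -0.01383333  0.15137944]
```

>>> drive_tool(
  deltas=[
    {"dx":0,"dy":0,"dz":0,"ax":0,"ay":0,"az":-0.12,"claw":1},
    {"dx":0,"dy":0,"dz":0,"ax":0,"ay":0,"az":-0.12,"claw":1},
    {"dx":0,"dy":0,"dz":0,"ax":0,"ay":0,"az":-0.12,"claw":1},
    {"dx":0,"dy":0,"dz":0,"ax":0,"ay":0,"az":-0.12,"claw":1},
    {"dx":0,"dy":0,"dz":0,"ax":0,"ay":0,"az":-0.12,"claw":1},
    {"dx":0,"dy":0,"dz":0,"ax":0,"ay":0,"az":-0.12,"claw":1},
    {"dx":0,"dy":0,"dz":0,"ax":0,"ay":0,"az":-0.12,"claw":1},
    {"dx":0,"dy":0,"dz":0,"ax":0,"ay":0,"az":-0.12,"claw":1},
    {"dx":0,"dy":0,"dz":0,"ax":0,"ay":0,"az":0,"claw":1},
  ],
)

```text
time: 0.85
ee_pos: [0.2126, -0.5585, 0.226]
orientation: [0.995, -0.104, -0.001, -0.004]
ft_force: [0.5, -0.1, 0.4]
opening: 0.0854
```

```bash
python3 - <<'E'
from h import *
from cell import env
plan(env.get_state(),[.4965,-.3295,.22],np.radians(-13))
E
```

```text
t 0.85 pos [ 0.2126 -0.5585  0.226 ] yaw -11.91 tiltz [-0.0013  0.0091 -1.    ] open 0.0854 F [ 0.46 -0.1   0.43] T [0.02 0.04 0.03]
shift mm [ 230.5 -282.7    7.7] rot [-0.0086  0.0032  0.019 ]
```

>>> drive_tool(
  deltas=[
    {"dx":21,"dy":-26,"dz":0,"ax":0,"ay":0,"az":0,"claw":1},
    {"dx":21,"dy":-26,"dz":0,"ax":0,"ay":0,"az":0,"claw":1},
    {"dx":21,"dy":-26,"dz":0,"ax":0,"ay":0,"az":0,"claw":1},
    {"dx":21,"dy":-26,"dz":0,"ax":0,"ay":0,"az":0,"claw":1},
    {"dx":21,"dy":-26,"dz":0,"ax":0,"ay":0,"az":0,"claw":1},
    {"dx":21,"dy":-26,"dz":0,"ax":0,"ay":0,"az":0,"claw":1},
    {"dx":21,"dy":-26,"dz":0,"ax":0,"ay":0,"az":0,"claw":1},
    {"dx":21,"dy":-26,"dz":0,"ax":0,"ay":0,"az":0,"claw":1},
    {"dx":21,"dy":-26,"dz":0,"ax":0,"ay":0,"az":0,"claw":1},
    {"dx":21,"dy":-26,"dz":0,"ax":0,"ay":0,"az":0,"claw":1},
    {"dx":0,"dy":0,"dz":0,"ax":0,"ay":0,"az":0,"claw":1},
  ],
)

```text
time: 1.77
ee_pos: [0.4846, -0.3433, 0.2233]
orientation: [0.991, -0.132, -0.003, -0.007]
ft_force: [-0.4, -0.0, 0.5]
opening: 0.0854
```

```bash
cat > look.py <<'E'
import sys
from h import *
from cell import env,cams
def look(tag,boxes={}):
    for n in ("side","top"):
        c=cams.camera(n);np.savez(f"{n}{tag}.npz",**c);im=c["pixels"]
        if n in boxes:
            x0,x1,y0,y1,k=boxes[n];im=cv2.resize(im[y0:y1,x0:x1],None,fx=k,fy=k,interpolation=cv2.INTER_CUBIC)
        cv2.imwrite(f"pics/{n}{tag}.png",im)
E
python3 - <<'E'
from look import *
plan(env.get_state(),[.4965,-.3295,.19],np.radians(-13))
look("1",{"side":(340,500,60,220,3.7),"top":(400,540,170,290,5)})
E
```

```text
t 1.77 pos [ 0.4846 -0.3433  0.2233] yaw -15.14 tiltz [-0.0034  0.0141 -0.9999] open 0.0854 F [-0.4  -0.03  0.47] T [-0.04  0.03 -0.03]
shift mm [  8.1 -16.   33.4] rot [-0.0128  0.0067 -0.0374]
```

View pics/top1.png

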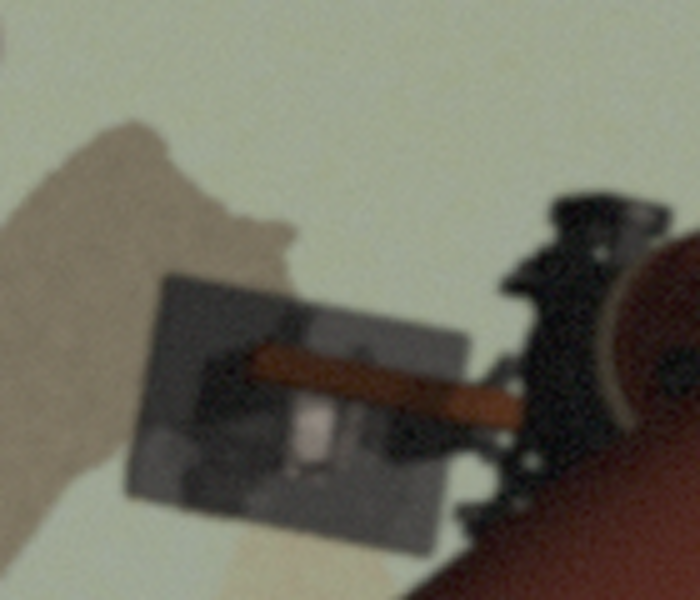

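View pics/side1.png

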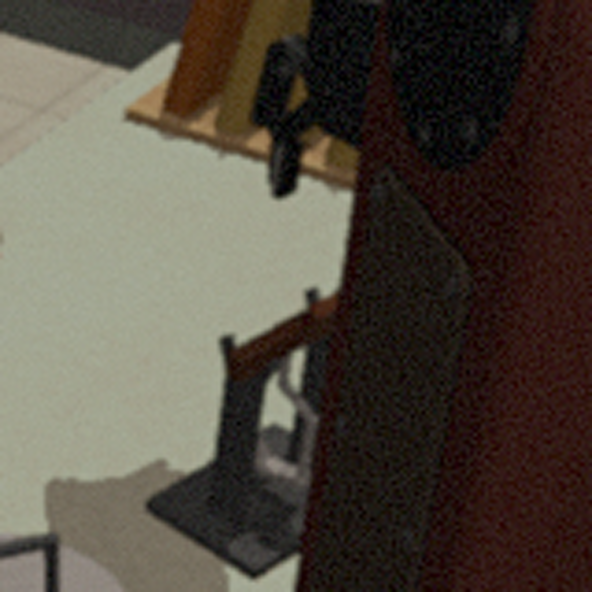

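The top view has the open fingers at about (503,225) and (494,274), just right of the handle and still above it. I'll check that against the projected TCP.

```bash
python3 - <<'E'
from h import *
T=load("top1");S=load("side1")
for z in (.223,.236):
  for k in(-.05,0,.05): print(z,k,proj(T,[.4846+k*.965,-.3433-k*.26,z]),(proj(S,[.4846+k*.965,-.3433-k*.26,z])-[340,60])*3.7)
E
```

```text
0.223 -0.05 [490.80361207 274.93527551] [389.82992228 267.99455499]
0.223 0 [495.83483908 250.48072695] [331.27911191 237.69074811]
0.223 0.05 [500.82045759 226.24786091] [275.37165176 208.75504485]
0.236 -0.05 [493.06275886 274.71224841] [393.42212445 250.46207925]
0.236 0 [498.14465598 249.96183876] [334.34777511 220.33851231]
0.236 0.05 [503.17992856 225.43850501] [277.9599961  191.58489835]
```

>>> drive_tool(
  deltas=[
    {"dx":4,"dy":-8,"dz":0,"ax":-0.0065,"ay":0.0035,"az":-0.019,"claw":1},
    {"dx":4,"dy":-8,"dz":0,"ax":-0.0065,"ay":0.0035,"az":-0.019,"claw":1},
    {"dx":0,"dy":0,"dz":0,"ax":0,"ay":0,"az":0,"claw":1},
  ],
)

```text
time: 2.12
ee_pos: [0.4927, -0.3332, 0.2227]
orientation: [0.993, -0.115, -0.001, 0.001]
ft_force: [0.7, 0.8, -0.2]
opening: 0.0857
```

```bash
python3 - <<'E'
from look import *
plan(env.get_state(),[.4965,-.3295,.19],np.radians(-13))
E
```

```text
t 2.12 pos [ 0.4927 -0.3332  0.2227] yaw -13.23 tiltz [-0.002  -0.0021 -1.    ] open 0.0857 F [ 0.65  0.75 -0.19] T [0.03 0.01 0.07]
shift mm [ 2.9 -4.6 32.7] rot [ 0.0025  0.0015 -0.004 ]
```

>>> drive_tool(
  deltas=[
    {"dx":1.5,"dy":-2.5,"dz":15,"ax":0,"ay":0,"az":0,"claw":1},
    {"dx":1.5,"dy":-2.5,"dz":15,"ax":0,"ay":0,"az":0,"claw":1},
    {"dx":0,"dy":0,"dz":15,"ax":0,"ay":0,"az":0,"claw":1},
    {"dx":0,"dy":0,"dz":15,"ax":0,"ay":0,"az":0,"claw":1},
    {"dx":0,"dy":0,"dz":0,"ax":0,"ay":0,"az":0,"claw":1},
  ],
)

```text
time: 2.53
ee_pos: [0.4956, -0.3314, 0.1623]
orientation: [0.993, -0.118, 0.001, 0.003]
ft_force: [0.4, 1.1, -0.5]
opening: 0.0855
```

```bash
python3 - <<'E'
from look import *
plan(env.get_state(),[.4965,-.3295,.131],np.radians(-13))
look("2",{"side":(340,500,60,220,3.7),"top":(400,540,170,290,5)})
E
```

```text
t 2.53 pos [ 0.4956 -0.3314  0.1623] yaw -13.56 tiltz [ 4.e-04 -6.e-03 -1.e+00] open 0.0855 F [ 0.42  1.08 -0.51] T [0.02 0.06 0.01]
shift mm [ 0.4 -2.2 31.3] rot [ 0.0057 -0.0018 -0.0098]
```

View pics/top2.png

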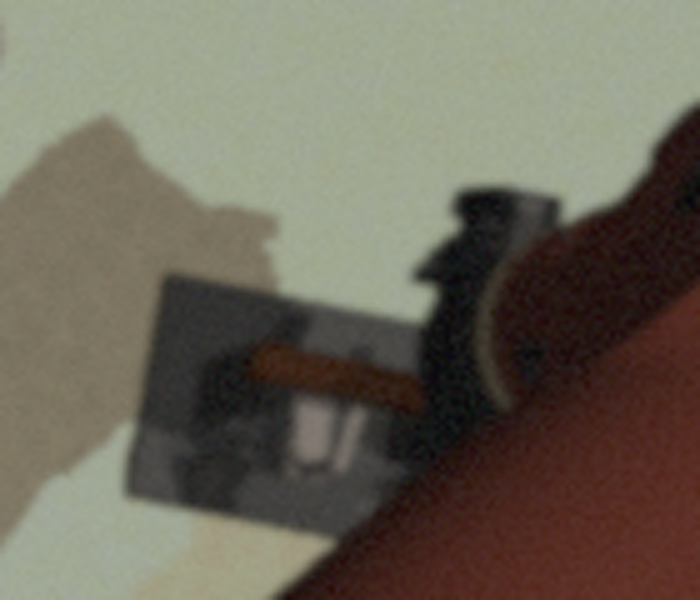

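The fingers straddle the handle symmetrically, at about (484,224) in the top view. Now I descend and close.

>>> drive_tool(
  deltas=[
    {"dx":0.5,"dy":-2,"dz":12,"ax":0.005,"ay":-0.002,"az":-0.009,"claw":1},
    {"dx":0,"dy":0,"dz":12,"ax":0,"ay":0,"az":0,"claw":1},
    {"dx":0,"dy":0,"dz":8,"ax":0,"ay":0,"az":0,"claw":1},
    {"dx":0,"dy":0,"dz":0,"ax":0,"ay":0,"az":0,"claw":1},
  ],
)

```text
time: 2.97
ee_pos: [0.4984, -0.3323, 0.1341]
orientation: [0.993, -0.114, 0.003, 0.003]
ft_force: [-0.3, 0.8, 0.6]
opening: 0.0853
```

```bash
python3 - <<'E'
from look import *
plan(env.get_state(),[.4965,-.3295,.131],np.radians(-13))
E
```

```text
t 2.97 pos [ 0.4984 -0.3323  0.1341] yaw -13.06 tiltz [ 0.0054 -0.0063 -1.    ] open 0.0853 F [-0.25  0.77  0.6 ] T [ 0.04 -0.03 -0.02]
shift mm [-2.5 -2.4  3.1] rot [ 0.0049 -0.0067 -0.0011]
```

>>> drive_tool(
  deltas=[
    {"dx":-2,"dy":-2,"dz":3,"ax":0.005,"ay":-0.006,"az":0,"claw":1},
    {"dx":0,"dy":0,"dz":0,"ax":0,"ay":0,"az":0,"claw":1},
  ],
)

```text
time: 3.13
ee_pos: [0.4965, -0.3295, 0.1302]
orientation: [0.994, -0.114, -0.0, -0.001]
ft_force: [-0.8, 0.0, -0.2]
opening: 0.0854
```

```bash
python3 - <<'E'
from look import *
plan(env.get_state(),[.4965,-.3295,.131],np.radians(-13))
E
```

```text
t 3.13 pos [ 0.4965 -0.3295  0.1302] yaw -13.07 tiltz [-5.0e-04  1.2e-03 -1.0e+00] open 0.0854 F [-0.83  0.02 -0.21] T [-0.01  0.01 -0.  ]
shift mm [-0.  -0.  -0.8] rot [-0.0011  0.0007 -0.0012]
```

Spot on; closing.

>>> drive_tool(
  deltas=[
    {"dx":0,"dy":0,"dz":0,"ax":0,"ay":0,"az":0,"claw":-1},
    {"dx":0,"dy":0,"dz":0,"ax":0,"ay":0,"az":0,"claw":-1},
    {"dx":0,"dy":0,"dz":0,"ax":0,"ay":0,"az":0,"claw":-1},
    {"dx":0,"dy":0,"dz":0,"ax":0,"ay":0,"az":0,"claw":-1},
    {"dx":0,"dy":0,"dz":0,"ax":0,"ay":0,"az":0,"claw":-1},
    {"dx":0,"dy":0,"dz":0,"ax":0,"ay":0,"az":0,"claw":-1},
    {"dx":0,"dy":0,"dz":0,"ax":0,"ay":0,"az":0,"claw":-1},
    {"dx":0,"dy":0,"dz":0,"ax":0,"ay":0,"az":0,"claw":-1},
  ],
)

```text
time: 3.8
ee_pos: [0.4971, -0.33, 0.1319]
orientation: [0.994, -0.114, 0.001, 0.0]
ft_force: [-0.7, -0.6, -2.8]
opening: 0.0151
```

```bash
python3 - <<'E'
from look import *
plan(env.get_state(),[.4965,-.3295,.131],np.radians(-13))
E
```

```text
t 3.80 pos [ 0.4971 -0.33    0.1319] yaw -13.06 tiltz [ 1.e-03 -3.e-04 -1.e+00] open 0.0151 F [-0.74 -0.59 -2.83] T [-0.01 -0.01  0.02]
shift mm [-0.7 -0.4  0.9] rot [ 0.0001 -0.001  -0.0011]
```

The handle is gripped with a 15 mm opening. Lifting straight up.

>>> drive_tool(
  deltas=[
    {"dx":0,"dy":0,"dz":-8,"ax":0,"ay":0,"az":0,"claw":-1},
    {"dx":0,"dy":0,"dz":-16,"ax":0,"ay":0,"az":0,"claw":-1},
    {"dx":0,"dy":0,"dz":-16,"ax":0,"ay":0,"az":0,"claw":-1},
    {"dx":0,"dy":0,"dz":-16,"ax":0,"ay":0,"az":0,"claw":-1},
    {"dx":0,"dy":0,"dz":-16,"ax":0,"ay":0,"az":0,"claw":-1},
    {"dx":0,"dy":0,"dz":-16,"ax":0,"ay":0,"az":0,"claw":-1},
    {"dx":0,"dy":0,"dz":-16,"ax":0,"ay":0,"az":0,"claw":-1},
    {"dx":0,"dy":0,"dz":-16,"ax":0,"ay":0,"az":0,"claw":-1},
    {"dx":0,"dy":0,"dz":-16,"ax":0,"ay":0,"az":0,"claw":-1},
    {"dx":0,"dy":0,"dz":-16,"ax":0,"ay":0,"az":0,"claw":-1},
    {"dx":0,"dy":0,"dz":-16,"ax":0,"ay":0,"az":0,"claw":-1},
    {"dx":0,"dy":0,"dz":0,"ax":0,"ay":0,"az":0,"claw":-1},
  ],
)

```text
time: 4.8
ee_pos: [0.4952, -0.3281, 0.3101]
orientation: [0.994, -0.114, -0.001, -0.001]
ft_force: [-0.7, -0.4, -0.6]
opening: 0.0154
```

```bash
python3 - <<'E'
from look import *
plan(env.get_state(),[.4827,.021,.30],np.radians(-36.3))
E
```

```text
t 4.80 pos [ 0.4952 -0.3281  0.3101] yaw -13.06 tiltz [-0.0023  0.0031 -1.    ] open 0.0154 F [-0.66 -0.41 -0.57] T [-0.05 -0.11  0.01]
shift mm [ -91.1 -337.3   11.2] rot [-0.0019  0.0034  0.4056]
```

>>> drive_tool(
  deltas=[
    {"dx":-4,"dy":-12,"dz":0,"ax":0,"ay":0,"az":0,"claw":-1},
    {"dx":-6.5,"dy":-24,"dz":0,"ax":0,"ay":0,"az":0,"claw":-1},
    {"dx":-6.5,"dy":-24,"dz":0,"ax":0,"ay":0,"az":0,"claw":-1},
    {"dx":-6.5,"dy":-24,"dz":0,"ax":0,"ay":0,"az":0,"claw":-1},
    {"dx":-6.5,"dy":-24,"dz":0,"ax":0,"ay":0,"az":0,"claw":-1},
    {"dx":-6.5,"dy":-24,"dz":0,"ax":0,"ay":0,"az":0,"claw":-1},
    {"dx":-6.5,"dy":-24,"dz":0,"ax":0,"ay":0,"az":0,"claw":-1},
    {"dx":-6.5,"dy":-24,"dz":0,"ax":0,"ay":0,"az":0,"claw":-1},
    {"dx":-6.5,"dy":-24,"dz":0,"ax":0,"ay":0,"az":0,"claw":-1},
    {"dx":-6.5,"dy":-24,"dz":0,"ax":0,"ay":0,"az":0,"claw":-1},
    {"dx":-6.5,"dy":-24,"dz":0,"ax":0,"ay":0,"az":0,"claw":-1},
    {"dx":-6.5,"dy":-24,"dz":0,"ax":0,"ay":0,"az":0,"claw":-1},
    {"dx":-6.5,"dy":-24,"dz":0,"ax":0,"ay":0,"az":0,"claw":-1},
    {"dx":-6.5,"dy":-24,"dz":0,"ax":0,"ay":0,"az":0,"claw":-1},
    {"dx":0,"dy":0,"dz":0,"ax":0,"ay":0,"az":0.1,"claw":-1},
    {"dx":0,"dy":0,"dz":0,"ax":0,"ay":0,"az":0.1,"claw":-1},
    {"dx":0,"dy":0,"dz":0,"ax":0,"ay":0,"az":0.1,"claw":-1},
    {"dx":0,"dy":0,"dz":0,"ax":0,"ay":0,"az":0.1,"claw":-1},
    {"dx":0,"dy":0,"dz":0,"ax":0,"ay":0,"az":0,"claw":-1},
  ],
)

```text
time: 6.38
ee_pos: [0.4772, 0.0248, 0.2987]
orientation: [0.948, -0.317, -0.007, -0.002]
ft_force: [0.7, -0.6, -1.6]
opening: 0.0149
```

```bash
python3 - <<'E'
from look import *
plan(env.get_state(),[.4827,.021,.30],np.radians(-36.3))
look("3")
E
```

```text
t 6.38 pos [0.4772 0.0248 0.2987] yaw -37.0 tiltz [-0.0113  0.0075 -0.9999] open 0.0149 F [ 0.73 -0.64 -1.58] T [ 0.03  0.05 -0.  ]
shift mm [ 6.7 -0.3 -1.4] rot [ 0.0008  0.0135 -0.0121]
```

View pics/side3.png

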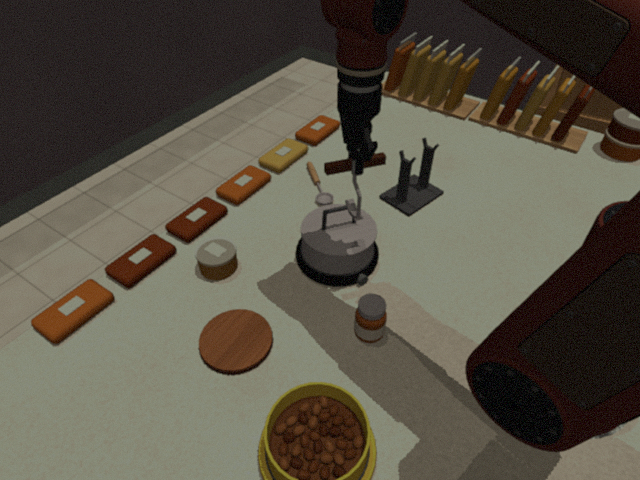

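View pics/top3.png

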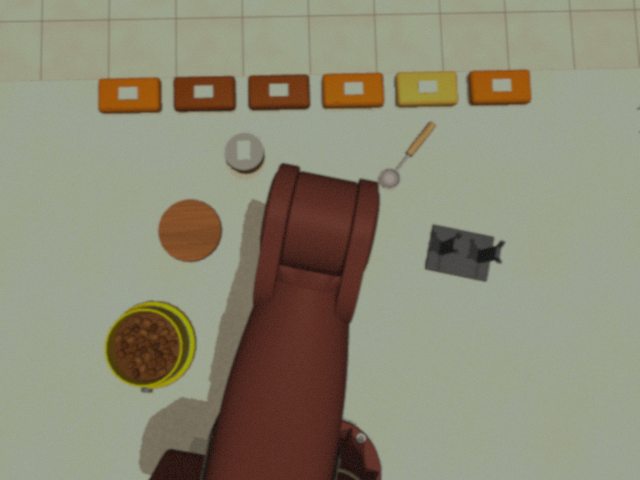

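The side view shows the lifter gripped upright, with its handle around (355,163) and the hook around (352,208) just behind the loop. The arm now blocks the top view of the lid.

>>> drive_tool(
  deltas=[
    {"dx":6,"dy":0,"dz":15,"ax":0,"ay":0.013,"az":-0.012,"claw":-1},
    {"dx":0,"dy":0,"dz":20,"ax":0,"ay":0,"az":0,"claw":-1},
    {"dx":0,"dy":0,"dz":20,"ax":0,"ay":0,"az":0,"claw":-1},
    {"dx":0,"dy":0,"dz":15,"ax":0,"ay":0,"az":0,"claw":-1},
    {"dx":0,"dy":0,"dz":0,"ax":0,"ay":0,"az":0,"claw":-1},
    {"dx":0,"dy":0,"dz":0,"ax":0,"ay":0,"az":0,"claw":-1},
  ],
)

```text
time: 6.98
ee_pos: [0.4821, 0.0201, 0.2258]
orientation: [0.954, -0.298, 0.001, 0.0]
ft_force: [-0.1, 0.5, -1.1]
opening: 0.0152
```

```bash
python3 - <<'E'
from look import *
s=env.get_state()
plan(s,[.4827,.021,.216],np.radians(-36.3))
look("4",{"side":(290,410,140,280,4.2)})
S=load("side4")
R=tool(s);g=s["ee_pos"]-R[:,2]*.018
x=R[:,0];y=-R[:,1];z=-R[:,2]
f=lambda p:((proj(S,p)-[290,140])*4.2).round(0)
print("handle ends",f(g+y*.06),f(g-y*.06),"hook",f(g-z*.112),"tip",f(g-z*.099+x*.024),"shank",f(g-.034*x-.105*z))
B=np.array([.531,-.0145,.152]);print("bar",f(B+.036*y),f(B-.036*y))
E
```

```text
t 6.98 pos [0.4821 0.0201 0.2258] yaw -34.72 tiltz [ 8.e-04 -1.e-03 -1.e+00] open 0.0152 F [-0.14  0.5  -1.1 ] T [-0.05  0.03  0.01]
shift mm [-0.  -1.   9.8] rot [ 0.0004 -0.0012  0.0275]
handle ends [145. 245.] [378. 191.] hook [253. 391.] tip [236. 343.] shank [281. 424.]
bar [148. 305.] [275. 275.]
```

View pics/side4.png

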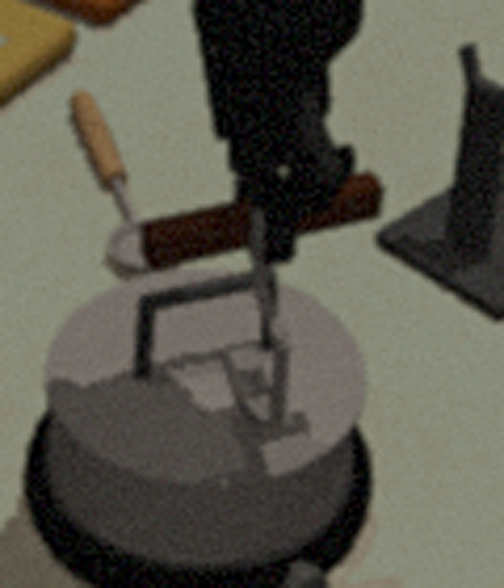

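Handle ends match the projection to under a pixel (145,245 and 378,191 in the crop). I'll refine the bar's yaw and position with line fits in both first views.

```bash
python3 - <<'E'
from h import *
T=load("top0");S=load("side0")
g=cv2.GaussianBlur(cv2.cvtColor(T["pixels"],cv2.COLOR_BGR2GRAY),(3,3),0)
m=np.zeros_like(g);m[215:255,305:350]=(g[215:255,305:350]<88);
n,l,st,cen=cv2.connectedComponentsWithStats(m);k=1+np.argmax(st[1:,4]);p=np.argwhere(l==k)[:,::-1].astype(np.float32)
vx,vy,x,y=cv2.fitLine(p,cv2.DIST_HUBER,0,.01,.01).ravel();q=(p-[x,y])@[vx,vy];print("top",len(p),x,y,vx,vy,q.min(),q.max())
mid=np.array([x,y])+np.array([vx,vy])*(q.min()+q.max())/2
e=[ray(T,*(np.array([x,y])+np.array([vx,vy])*t),.152) for t in(q.min(),q.max())];d=e[0]-e[1];print("yawbar",np.degrees(np.arctan2(d[1],d[0])),np.linalg.norm(d),ray(T,*mid,.152))
# lid rim ellipse: lid pixels warm/bright vs greenish bench
im=cv2.GaussianBlur(T["pixels"],(3,3),0).astype(int);gr=im[...,1]-im[...,2]
m=np.zeros_like(g);m[190:290,275:380]=((gr<3)&(g>95))[190:290,275:380]
m=cv2.morphologyEx(m,cv2.MORPH_CLOSE,np.ones((9,9),np.uint8));m=cv2.morphologyEx(m,cv2.MORPH_OPEN,np.ones((5,5),np.uint8))
c=max(cv2.findContours(m,0,1)[0],key=cv2.contourArea);E=cv2.fitEllipse(cv2.convexHull(c));print(E,ray(T,*E[0],.095))
# side bar
g=cv2.GaussianBlur(cv2.cvtColor(S["pixels"],cv2.COLOR_BGR2GRAY),(3,3),0)
# columns between legs, dark rows
pts=[]
for x in range(328,352):
    col=g[200:222,x].astype(float);w=np.clip(95-col,0,None);
    if w.sum()>0: pts.append((x,200+(w*np.arange(22)).sum()/w.sum()))
pts=np.float32(pts);print(pts[::6]);print(cv2.fitLine(pts,cv2.DIST_HUBER,0,.01,.01).ravel())
for yb in(50,51.5,53,54.5,56):
    a=np.radians(yb);d=np.array([np.cos(a),np.sin(a),0])*.03;B=np.array([.531,-.0145,.152]);u=proj(S,B+d);v=proj(S,B-d);print(yb,u,v,(v-u)[1]/(v-u)[0])
E
```

```text
top 204 328.2244 234.8377 0.8224881 0.5687822 -18.939886 19.070456
yawbar 53.577420264904866 0.08047473936843604 [ 0.53235653 -0.01393378  0.152     ]
((325.2052307128906, 241.18492126464844), (84.60113525390625, 89.02368927001953), 26.958187103271484) [ 0.52453487 -0.00924069  0.095     ]
[[328.      210.3081 ]
 [334.      209.85535]
 [340.      208.5443 ]
 [346.      207.35811]]
[ 9.8461545e-01 -1.7473543e-01  3.3929999e+02  2.0870830e+02]
50 [327.32171459 211.26309489] [353.35996491 206.77673766] -0.17229872088305834
51.5 [327.42281009 211.48622156] [353.2467269 206.5586942] -0.19081254801289566
53 [327.53297584 211.70786924] [353.12487018 206.34254079] -0.20964952342468043
54.5 [327.65214886 211.92788063] [352.99448975 206.12841972] -0.22884472011101353
56 [327.78025953 212.1460991 ] [352.85568596 205.91647147] -0.24843556087003926
```

>>> drive_tool(
  deltas=[
    {"dx":0,"dy":0,"dz":9,"ax":0,"ay":0,"az":0.035,"claw":-1},
    {"dx":0,"dy":0,"dz":0,"ax":0,"ay":0,"az":0,"claw":-1},
  ],
)

```text
time: 7.25
ee_pos: [0.4835, 0.0198, 0.2197]
orientation: [0.949, -0.315, 0.002, 0.0]
ft_force: [-0.5, 0.0, -2.5]
opening: 0.0152
```

```bash
python3 - <<'E'
from look import *
s=env.get_state()
plan(s,[.532,-.014,.216],np.radians(-37))
E
```

```text
t 7.25 pos [0.4835 0.0198 0.2197] yaw -36.76 tiltz [ 0.0045 -0.0019 -1.    ] open 0.0152 F [-0.47  0.05 -2.45] T [0.03 0.04 0.  ]
shift mm [59.1 -2.   4. ] rot [-0.0012 -0.0048  0.0042]
```

>>> drive_tool(
  deltas=[
    {"dx":8,"dy":-1,"dz":2,"ax":0,"ay":0,"az":0,"claw":-1},
    {"dx":8,"dy":-1,"dz":2,"ax":0,"ay":0,"az":0,"claw":-1},
    {"dx":8,"dy":0,"dz":0,"ax":0,"ay":0,"az":0,"claw":-1},
    {"dx":6,"dy":0,"dz":0,"ax":0,"ay":0,"az":0,"claw":-1},
    {"dx":0,"dy":0,"dz":0,"ax":0,"ay":0,"az":0,"claw":-1},
  ],
)

```text
time: 7.67
ee_pos: [0.5134, 0.0011, 0.2195]
orientation: [0.95, -0.313, 0.005, 0.0]
ft_force: [0.4, -0.5, -2.1]
opening: 0.0152
```

```bash
python3 - <<'E'
from look import *
s=env.get_state()
plan(s,[.532,-.014,.216],np.radians(-37))
look("5",{"side":(290,410,140,280,4.2)})
E
```

```text
t 7.67 pos [0.5134 0.0011 0.2195] yaw -36.5 tiltz [ 0.0099 -0.0033 -0.9999] open 0.0152 F [ 0.36 -0.55 -2.14] T [-0.02  0.07 -0.  ]
shift mm [23.9  1.1  3.7] rot [-0.0033 -0.01    0.0088]
```

View pics/side5.png

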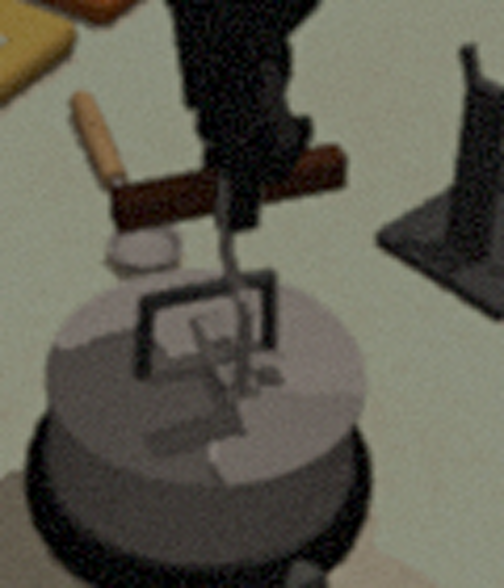

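The crop shows the hook tip at about (198,322), below the bar at (200,290) and centred between the legs at (145,340) and (268,310). I'll lower 3 mm, level the tool and slide on.

>>> drive_tool(
  deltas=[
    {"dx":2,"dy":0,"dz":4,"ax":-0.003,"ay":-0.01,"az":0.008,"claw":-1},
    {"dx":7,"dy":0,"dz":1,"ax":0,"ay":0,"az":0,"claw":-1},
    {"dx":7,"dy":0,"dz":0,"ax":0,"ay":0,"az":0,"claw":-1},
    {"dx":7,"dy":0,"dz":0,"ax":0,"ay":0,"az":0,"claw":-1},
    {"dx":0,"dy":0,"dz":0,"ax":0,"ay":0,"az":0,"claw":-1},
  ],
)

```text
time: 8.18
ee_pos: [0.5324, -0.0131, 0.2138]
orientation: [0.948, -0.317, -0.001, -0.0]
ft_force: [0.0, -0.1, -1.7]
opening: 0.0151
```

```bash
python3 - <<'E'
from look import *
s=env.get_state()
plan(s,[.532,-.014,.216],np.radians(-37))
look("6",{"side":(290,410,140,280,4.2)})
E
```

```text
t 8.18 pos [ 0.5324 -0.0131  0.2138] yaw -36.96 tiltz [-0.0018  0.0011 -1.    ] open 0.0151 F [ 0.05 -0.05 -1.74] T [-0.01 -0.03  0.  ]
shift mm [ 0.2  0.9 -2.2] rot [0.0002 0.0021 0.0007]
```

View pics/side6.png

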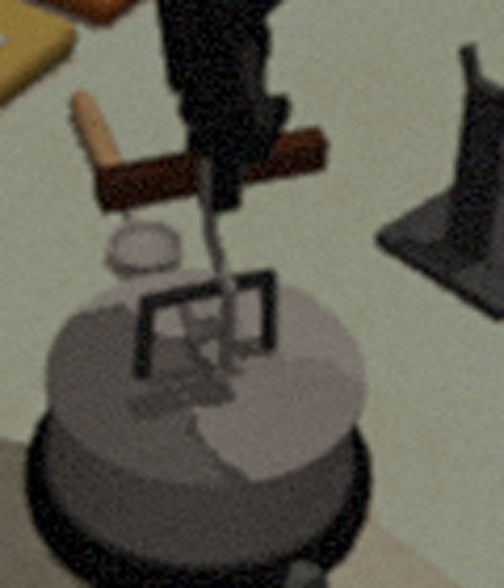

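The hook is through the loop: shank at (225,320), tip at (190,340), bar centre at (208,288), and the handle parallel to the bar. Raising gently.

>>> drive_tool(
  deltas=[
    {"dx":0,"dy":0.5,"dz":-6,"ax":0,"ay":0,"az":0,"claw":-1},
    {"dx":0,"dy":0,"dz":-6,"ax":0,"ay":0,"az":0,"claw":-1},
    {"dx":0,"dy":0,"dz":-5,"ax":0,"ay":0,"az":0,"claw":-1},
    {"dx":0,"dy":0,"dz":-5,"ax":0,"ay":0,"az":0,"claw":-1},
    {"dx":0,"dy":0,"dz":-4,"ax":0,"ay":0,"az":0,"claw":-1},
    {"dx":0,"dy":0,"dz":0,"ax":0,"ay":0,"az":0,"claw":-1},
  ],
)

```text
time: 8.78
ee_pos: [0.5307, -0.0123, 0.2432]
orientation: [0.949, -0.317, -0.001, -0.0]
ft_force: [1.2, 0.1, -5.3]
opening: 0.0153
```

```bash
python3 - <<'E'
from look import *
s=env.get_state()
plan(s,[.532,-.014,.24],np.radians(-37))
E
```

```text
t 8.78 pos [ 0.5307 -0.0123  0.2432] yaw -36.91 tiltz [-0.0025  0.0016 -1.    ] open 0.0153 F [ 1.19  0.11 -5.3 ] T [ 0.    0.03 -0.05]
shift mm [2.1 0.5 3.2] rot [0.0002 0.003  0.0016]
```

>>> drive_tool(
  deltas=[
    {"dx":0,"dy":0,"dz":-3,"ax":0,"ay":0,"az":0,"claw":-1},
    {"dx":0,"dy":0,"dz":-3,"ax":0,"ay":0,"az":0,"claw":-1},
    {"dx":0,"dy":0,"dz":-3,"ax":0,"ay":0,"az":0,"claw":-1},
    {"dx":0,"dy":0,"dz":-3,"ax":0,"ay":0,"az":0,"claw":-1},
    {"dx":0,"dy":0,"dz":-3,"ax":0,"ay":0,"az":0,"claw":-1},
    {"dx":0,"dy":0,"dz":0,"ax":0,"ay":0,"az":0,"claw":-1},
    {"dx":0,"dy":0,"dz":0,"ax":0,"ay":0,"az":0,"claw":-1},
  ],
)

```text
time: 9.37
ee_pos: [0.5301, -0.0121, 0.2588]
orientation: [0.949, -0.316, -0.003, -0.0]
ft_force: [0.2, -0.0, -4.5]
opening: 0.0149
```

```bash
python3 - <<'E'
from look import *
s=env.get_state()
plan(s,[.532,-.014,.24],np.radians(-37))
look("7",{"side":(270,410,120,280,3.7)})
E
```

```text
t 9.37 pos [ 0.5301 -0.0121  0.2588] yaw -36.9 tiltz [-0.0045  0.0023 -1.    ] open 0.0149 F [ 0.21 -0.01 -4.5 ] T [0.01 0.02 0.02]
shift mm [ 2.7  0.4 18.7] rot [0.0009 0.005  0.0017]
```

View pics/side7.png

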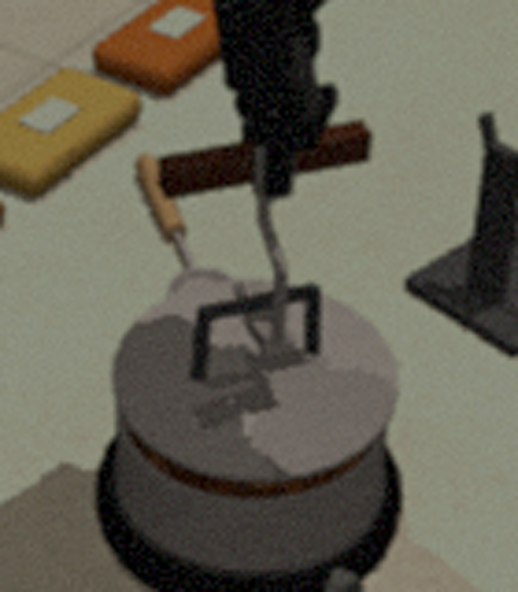

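The lid hangs level with a brown gap showing under its rim at (240,485). I'll go on raising it.

>>> drive_tool(
  deltas=[
    {"dx":0,"dy":0,"dz":-4,"ax":0,"ay":0,"az":0,"claw":-1},
    {"dx":0,"dy":0,"dz":-6,"ax":0,"ay":0,"az":0,"claw":-1},
    {"dx":0,"dy":0,"dz":-6,"ax":0,"ay":0,"az":0,"claw":-1},
    {"dx":0,"dy":0,"dz":-6,"ax":0,"ay":0,"az":0,"claw":-1},
    {"dx":0,"dy":0,"dz":-6,"ax":0,"ay":0,"az":0,"claw":-1},
    {"dx":0,"dy":0,"dz":-6,"ax":0,"ay":0,"az":0,"claw":-1},
    {"dx":0,"dy":0,"dz":-6,"ax":0,"ay":0,"az":0,"claw":-1},
    {"dx":0,"dy":0,"dz":-6,"ax":0,"ay":0,"az":0,"claw":-1},
    {"dx":0,"dy":0,"dz":-4,"ax":0,"ay":0,"az":0,"claw":-1},
    {"dx":0,"dy":0,"dz":-2,"ax":0,"ay":0,"az":0,"claw":-1},
    {"dx":0,"dy":0,"dz":0,"ax":0,"ay":0,"az":0,"claw":-1},
    {"dx":0,"dy":0,"dz":0,"ax":0,"ay":0,"az":0,"claw":-1},
  ],
)

```text
time: 10.47
ee_pos: [0.5307, -0.0123, 0.3173]
orientation: [0.949, -0.316, -0.002, -0.0]
ft_force: [0.3, -0.6, -5.2]
opening: 0.0148
```

```bash
python3 - <<'E'
from look import *
s=env.get_state()
plan(s,[.5663,.3061,.31],np.radians(-37))
look("8",{"side":(240,410,80,280,2.9)})
# trivet from side
S=load("side8");im=S["pixels"];h=cv2.cvtColor(im,cv2.COLOR_BGR2HSV)
m=(((h[...,0]<14)|(h[...,0]>170))&(h[...,1]>110)&(h[...,2]>40)).astype(np.uint8);k=np.zeros_like(m);k[300:375,190:282]=m[300:375,190:282]
c=max(cv2.findContours(k,0,1)[0],key=cv2.contourArea);E=cv2.fitEllipse(c);print(E,ray(S,*E[0],.014))
E
```

```text
t 10.47 pos [ 0.5307 -0.0123  0.3173] yaw -36.9 tiltz [-0.0031  0.0018 -1.    ] open 0.0148 F [ 0.29 -0.57 -5.23] T [0.01 0.04 0.04]
shift mm [-162.7 -276.     7.8] rot [0.0005 0.0035 0.0017]
((235.0906982421875, 340.3580017089844), (59.606292724609375, 73.67781066894531), 72.20965576171875) [0.56587306 0.31282807 0.014     ]
```

View pics/side8.png

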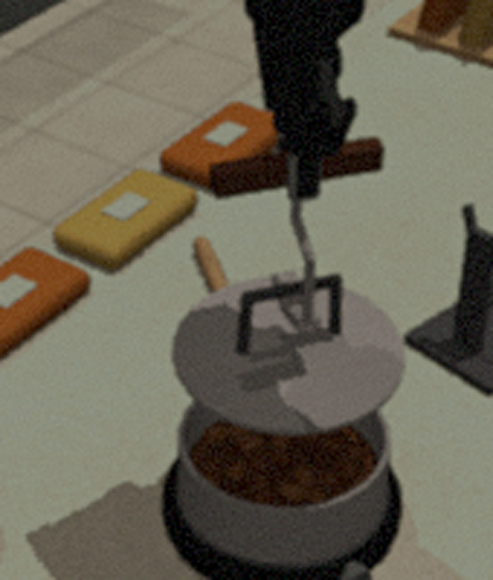

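The lid hangs level, well clear of the pot (rim about (290,355), pot mouth below it at (290,450)). Carrying it over with soft ramps.

>>> drive_tool(
  deltas=[
    {"dx":-1,"dy":-2,"dz":0,"ax":0,"ay":0,"az":0,"claw":-1},
    {"dx":-2,"dy":-4,"dz":0,"ax":0,"ay":0,"az":0,"claw":-1},
    {"dx":-4,"dy":-7,"dz":0,"ax":0,"ay":0,"az":0,"claw":-1},
    {"dx":-5,"dy":-9,"dz":0,"ax":0,"ay":0,"az":0,"claw":-1},
    {"dx":-6,"dy":-10,"dz":0,"ax":0,"ay":0,"az":0,"claw":-1},
    {"dx":-6,"dy":-10,"dz":0,"ax":0,"ay":0,"az":0,"claw":-1},
    {"dx":-6,"dy":-10,"dz":0,"ax":0,"ay":0,"az":0,"claw":-1},
    {"dx":-6,"dy":-10,"dz":0,"ax":0,"ay":0,"az":0,"claw":-1},
    {"dx":-6,"dy":-10,"dz":0,"ax":0,"ay":0,"az":0,"claw":-1},
    {"dx":-6,"dy":-10,"dz":0,"ax":0,"ay":0,"az":0,"claw":-1},
    {"dx":-6,"dy":-10,"dz":0,"ax":0,"ay":0,"az":0,"claw":-1},
    {"dx":-6,"dy":-10,"dz":0,"ax":0,"ay":0,"az":0,"claw":-1},
    {"dx":-6,"dy":-10,"dz":0,"ax":0,"ay":0,"az":0,"claw":-1},
    {"dx":-6,"dy":-10,"dz":0,"ax":0,"ay":0,"az":0,"claw":-1},
    {"dx":-6,"dy":-10,"dz":0,"ax":0,"ay":0,"az":0,"claw":-1},
    {"dx":-6,"dy":-10,"dz":0,"ax":0,"ay":0,"az":0,"claw":-1},
    {"dx":-6,"dy":-10,"dz":0,"ax":0,"ay":0,"az":0,"claw":-1},
    {"dx":-6,"dy":-10,"dz":0,"ax":0,"ay":0,"az":0,"claw":-1},
    {"dx":-6,"dy":-10,"dz":0,"ax":0,"ay":0,"az":0,"claw":-1},
    {"dx":-6,"dy":-10,"dz":0,"ax":0,"ay":0,"az":0,"claw":-1},
  ],
)

```text
time: 12.23
ee_pos: [0.5535, 0.2237, 0.3158]
orientation: [0.949, -0.315, -0.003, -0.001]
ft_force: [0.5, -0.2, -5.5]
opening: 0.0151
```

```bash
python3 - <<'E'
from look import *
s=env.get_state()
plan(s,[.566,.308,.31],np.radians(-37))
E
```

```text
t 12.23 pos [0.5535 0.2237 0.3158] yaw -36.72 tiltz [-0.0059  0.0034 -1.    ] open 0.0151 F [ 0.51 -0.15 -5.55] T [ 0.01 -0.06 -0.04]
shift mm [-40.3 -75.    6. ] rot [0.0008 0.0068 0.0049]
```

>>> drive_tool(
  deltas=[
    {"dx":-6,"dy":-11,"dz":0,"ax":0,"ay":0,"az":0,"claw":-1},
    {"dx":-6,"dy":-11,"dz":0,"ax":0,"ay":0,"az":0,"claw":-1},
    {"dx":-6,"dy":-11,"dz":0,"ax":0,"ay":0,"az":0,"claw":-1},
    {"dx":-6,"dy":-10,"dz":0,"ax":0,"ay":0,"az":0,"claw":-1},
    {"dx":-5,"dy":-9,"dz":0,"ax":0,"ay":0,"az":0,"claw":-1},
    {"dx":-4,"dy":-8,"dz":0,"ax":0,"ay":0,"az":0,"claw":-1},
    {"dx":-3,"dy":-6,"dz":0,"ax":0,"ay":0,"az":0,"claw":-1},
    {"dx":-2,"dy":-4,"dz":0,"ax":0,"ay":0,"az":0,"claw":-1},
    {"dx":-1,"dy":-2,"dz":0,"ax":0,"ay":0,"az":0,"claw":-1},
    {"dx":0,"dy":0,"dz":0,"ax":0,"ay":0,"az":0,"claw":-1},
    {"dx":0,"dy":0,"dz":0,"ax":0,"ay":0,"az":0,"claw":-1},
    {"dx":0,"dy":0,"dz":0,"ax":0,"ay":0,"az":0,"claw":-1},
  ],
)

```text
time: 13.23
ee_pos: [0.5665, 0.3159, 0.3146]
orientation: [0.949, -0.314, -0.004, -0.0]
ft_force: [-0.6, 0.2, -5.0]
opening: 0.0149
```

```bash
python3 - <<'E'
from look import *
s=env.get_state()
plan(s,[.566,.308,.31],np.radians(-37))
look("9",{"side":(100,380,60,400,1.7)})
E
```

```text
t 13.23 pos [0.5665 0.3159 0.3146] yaw -36.65 tiltz [-0.0073  0.003  -1.    ] open 0.0149 F [-0.57  0.21 -4.97] T [-0.02  0.02  0.04]
shift mm [4.3 6.6 4.6] rot [0.002  0.0076 0.0061]
```

View pics/side9.png

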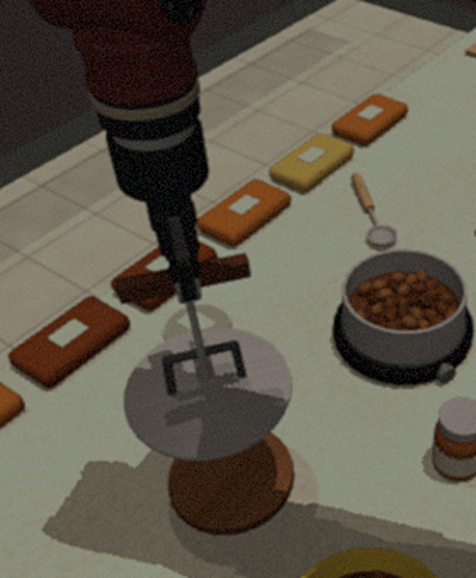

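View pics/top9.png

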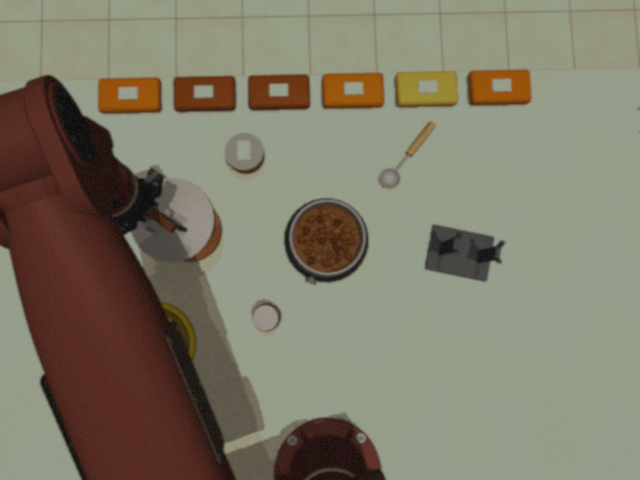

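The lid hangs level over the trivet: (205,395) in the side crop, partly covering the trivet at (230,485). In the top view the lid's rim at (175,215) leaves a crescent of trivet on the right. I'll correct this while lowering.

>>> drive_tool(
  deltas=[
    {"dx":1,"dy":2,"dz":3,"ax":0,"ay":0.003,"az":0,"claw":-1},
    {"dx":1,"dy":2,"dz":6,"ax":0,"ay":0.003,"az":0,"claw":-1},
    {"dx":1,"dy":2,"dz":9,"ax":0,"ay":0,"az":0,"claw":-1},
    {"dx":1,"dy":1,"dz":10,"ax":0,"ay":0,"az":0,"claw":-1},
    {"dx":0,"dy":0,"dz":10,"ax":0,"ay":0,"az":0,"claw":-1},
    {"dx":0,"dy":0,"dz":10,"ax":0,"ay":0,"az":0,"claw":-1},
    {"dx":0,"dy":0,"dz":10,"ax":0,"ay":0,"az":0,"claw":-1},
    {"dx":0,"dy":0,"dz":10,"ax":0,"ay":0,"az":0,"claw":-1},
    {"dx":0,"dy":0,"dz":10,"ax":0,"ay":0,"az":0,"claw":-1},
    {"dx":0,"dy":0,"dz":10,"ax":0,"ay":0,"az":0,"claw":-1},
    {"dx":0,"dy":0,"dz":8,"ax":0,"ay":0,"az":0,"claw":-1},
    {"dx":0,"dy":0,"dz":6,"ax":0,"ay":0,"az":0,"claw":-1},
    {"dx":0,"dy":0,"dz":4,"ax":0,"ay":0,"az":0,"claw":-1},
    {"dx":0,"dy":0,"dz":2,"ax":0,"ay":0,"az":0,"claw":-1},
    {"dx":0,"dy":0,"dz":0,"ax":0,"ay":0,"az":0,"claw":-1},
    {"dx":0,"dy":0,"dz":0,"ax":0,"ay":0,"az":0,"claw":-1},
  ],
)

```text
time: 14.67
ee_pos: [0.5638, 0.3021, 0.1969]
orientation: [0.949, -0.316, 0.0, 0.002]
ft_force: [-0.3, 0.7, -4.7]
opening: 0.0152
```

```bash
python3 - <<'E'
from look import *
s=env.get_state()
plan(s,[.566,.308,.19],np.radians(-37))
look("10",{"side":(160,320,240,400,3.6),"top":(100,250,130,290,3.6)})
S=load("side10")
l=s["ee_pos"]+[0,0,.018-.176]
f=lambda p:((proj(S,p)-[160,240])*3.6).round(0)
print("expected lid rim pts",[f(l+[.088*np.cos(a),.088*np.sin(a),.0105]) for a in np.arange(0,6.3,np.pi/4)], "trivet",[f(np.array([.566+.075*np.cos(a),.307+.075*np.sin(a),.018])) for a in np.arange(0,6.3,np.pi/4)])
E
```

```text
t 14.67 pos [0.5638 0.3021 0.1969] yaw -36.88 tiltz [-8.0e-04 -3.1e-03 -1.0e+00] open 0.0152 F [-0.25  0.7  -4.71] T [ 0.05 -0.01  0.03]
shift mm [-1.8 -6.   6.9] rot [ 0.0029 -0.0012  0.0021]
expected lid rim pts [array([163., 240.]), array([115., 336.]), array([164., 427.]), array([287., 451.]), array([403., 390.]), array([438., 289.]), array([381., 210.]), array([271., 191.]), array([163., 240.])] trivet [array([179., 288.]), array([140., 370.]), array([181., 446.]), array([283., 467.]), array([380., 416.]), array([410., 330.]), array([363., 262.]), array([270., 245.]), array([179., 288.])]
```

View pics/side10.png

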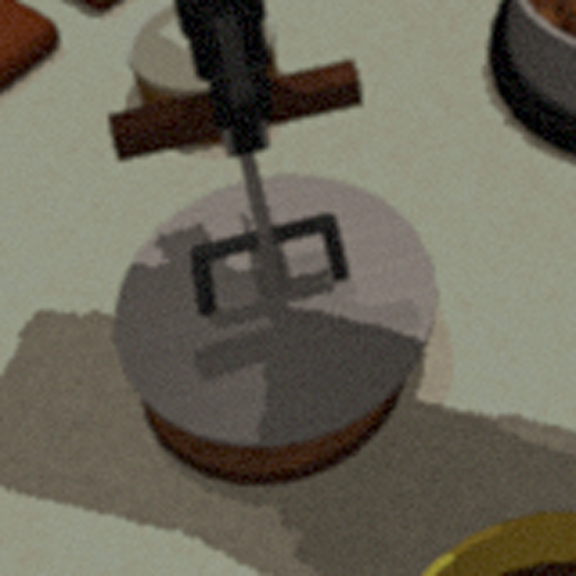

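View pics/top10.png

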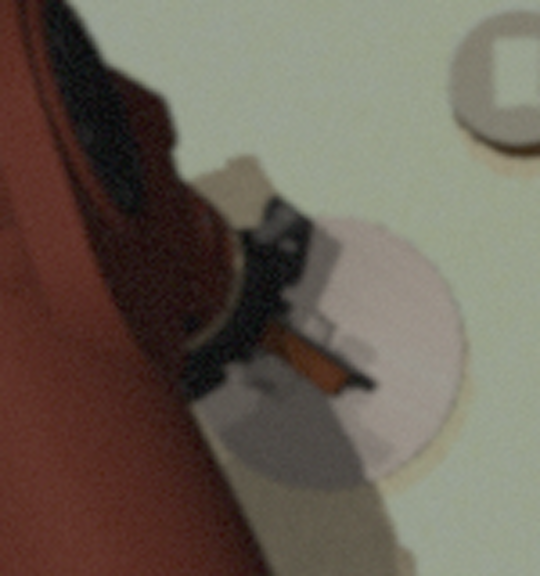

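The side crop shows the lid rim spanning 115 to 438 horizontally with its bottom at 447, against predicted 115, 438 and 451, so the lid's centre sits under the TCP. I'll shift about 6 mm and lower slowly.

>>> drive_tool(
  deltas=[
    {"dx":-0.5,"dy":-1.5,"dz":0,"ax":0.003,"ay":-0.001,"az":0,"claw":-1},
    {"dx":-0.5,"dy":-1.5,"dz":2,"ax":0,"ay":0,"az":0,"claw":-1},
    {"dx":-0.5,"dy":-1.5,"dz":3,"ax":0,"ay":0,"az":0,"claw":-1},
    {"dx":0,"dy":-1,"dz":3,"ax":0,"ay":0,"az":0,"claw":-1},
    {"dx":0,"dy":0,"dz":3,"ax":0,"ay":0,"az":0,"claw":-1},
    {"dx":0,"dy":0,"dz":2,"ax":0,"ay":0,"az":0,"claw":-1},
    {"dx":0,"dy":0,"dz":0,"ax":0,"ay":0,"az":0,"claw":-1},
  ],
)

```text
time: 15.35
ee_pos: [0.5672, 0.3086, 0.1843]
orientation: [0.949, -0.316, 0.001, -0.001]
ft_force: [-0.5, -0.4, -4.2]
opening: 0.0151
```

```bash
python3 - <<'E'
from look import *
s=env.get_state()
plan(s,[.566,.308,.176],np.radians(-37))
E
```

```text
t 15.35 pos [0.5672 0.3086 0.1843] yaw -36.86 tiltz [ 0.0031  0.0012 -1.    ] open 0.0151 F [-0.51 -0.42 -4.21] T [ 0.    0.04 -0.02]
shift mm [-0.6  1.2  8.3] rot [-0.0028 -0.0018  0.0024]
```

>>> drive_tool(
  deltas=[
    {"dx":-0.5,"dy":1,"dz":2,"ax":0,"ay":0,"az":0,"claw":-1},
    {"dx":0,"dy":0,"dz":2,"ax":0,"ay":0,"az":0,"claw":-1},
    {"dx":0,"dy":0,"dz":2,"ax":0,"ay":0,"az":0,"claw":-1},
    {"dx":0,"dy":0,"dz":2,"ax":0,"ay":0,"az":0,"claw":-1},
    {"dx":0,"dy":0,"dz":2,"ax":0,"ay":0,"az":0,"claw":-1},
    {"dx":0,"dy":0,"dz":2,"ax":0,"ay":0,"az":0,"claw":-1},
    {"dx":0,"dy":0,"dz":2,"ax":0,"ay":0,"az":0,"claw":-1},
    {"dx":0,"dy":0,"dz":0,"ax":0,"ay":0,"az":0,"claw":-1},
  ],
)

```text
time: 16.02
ee_pos: [0.5666, 0.308, 0.1697]
orientation: [0.949, -0.316, 0.002, -0.001]
ft_force: [-0.7, -0.5, -1.8]
opening: 0.0152
```

```bash
python3 - <<'E'
from look import *
s=env.get_state()
plan(s,[.566,.308,.153],np.radians(-37))
E
```

```text
t 16.02 pos [0.5666 0.308  0.1697] yaw -36.87 tiltz [ 0.0047  0.0015 -1.    ] open 0.0152 F [-0.72 -0.48 -1.81] T [-0.08  0.05  0.03]
shift mm [-0.6  0.4 16.7] rot [-0.004  -0.0029  0.0022]
```

The load is off and the lid rests on the trivet. Lowering the hook into the middle of the opening.

>>> drive_tool(
  deltas=[
    {"dx":-0.5,"dy":0,"dz":5,"ax":-0.003,"ay":-0.002,"az":0,"claw":-1},
    {"dx":0,"dy":0,"dz":5,"ax":0,"ay":0,"az":0,"claw":-1},
    {"dx":0,"dy":0,"dz":5,"ax":0,"ay":0,"az":0,"claw":-1},
    {"dx":0,"dy":0,"dz":0,"ax":0,"ay":0,"az":0,"claw":-1},
    {"dx":0,"dy":0,"dz":0,"ax":0,"ay":0,"az":0,"claw":-1},
  ],
)

```text
time: 16.43
ee_pos: [0.5668, 0.3086, 0.154]
orientation: [0.949, -0.316, 0.001, -0.001]
ft_force: [-0.5, 0.2, -1.5]
opening: 0.015
```

```bash
python3 - <<'E'
from look import *
s=env.get_state()
plan(s,[.566,.308,.153],np.radians(-37))
look("11",{"side":(160,320,240,400,3.6)})
E
```

```text
t 16.43 pos [0.5668 0.3086 0.154 ] yaw -36.87 tiltz [ 2.6e-03  8.0e-04 -1.0e+00] open 0.015 F [-0.45  0.16 -1.54] T [-0.06  0.03 -0.05]
shift mm [-0.3  0.9  1. ] rot [-0.0022 -0.0016  0.0022]
```

View pics/side11.png

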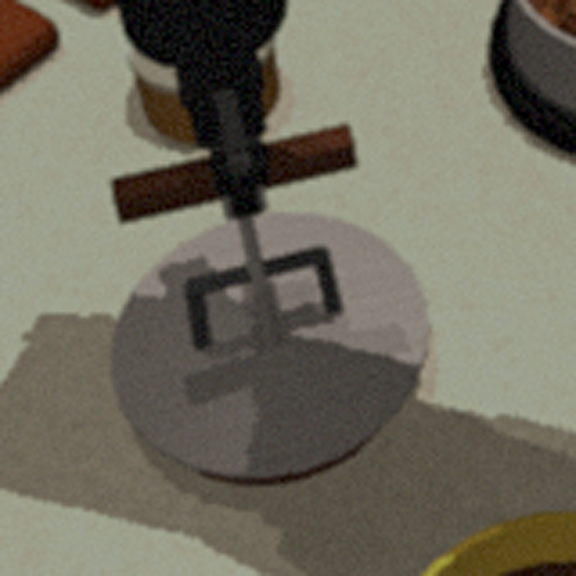

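The lid lies flat on the trivet with its rim centre at about (270,345). Drawing the hook back along -x.

>>> drive_tool(
  deltas=[
    {"dx":-4,"dy":0,"dz":0,"ax":0,"ay":0,"az":0,"claw":-1},
    {"dx":-5,"dy":0,"dz":0,"ax":0,"ay":0,"az":0,"claw":-1},
    {"dx":-5,"dy":0,"dz":0,"ax":0,"ay":0,"az":0,"claw":-1},
    {"dx":-5,"dy":0,"dz":0,"ax":0,"ay":0,"az":0,"claw":-1},
    {"dx":0,"dy":0,"dz":0,"ax":0,"ay":0,"az":0,"claw":-1},
  ],
)

```text
time: 16.95
ee_pos: [0.5502, 0.3213, 0.1549]
orientation: [0.949, -0.316, 0.001, -0.001]
ft_force: [0.3, -0.7, -2.0]
opening: 0.0147
```

```bash
python3 - <<'E'
from look import *
s=env.get_state()
plan(s,[.566-.052,.308+.039,.153],np.radians(-37))
E
```

```text
t 16.95 pos [0.5502 0.3213 0.1549] yaw -36.88 tiltz [ 0.0034  0.0012 -1.    ] open 0.0147 F [ 0.33 -0.65 -1.96] T [-0.03 -0.03  0.02]
shift mm [-44.4   1.2   1.8] rot [-0.003  -0.002   0.0021]
```

>>> drive_tool(
  deltas=[
    {"dx":-7,"dy":0,"dz":1,"ax":-0.003,"ay":-0.002,"az":0,"claw":-1},
    {"dx":-8,"dy":0,"dz":0,"ax":0,"ay":0,"az":0,"claw":-1},
    {"dx":-8,"dy":0,"dz":0,"ax":0,"ay":0,"az":0,"claw":-1},
    {"dx":-8,"dy":0,"dz":0,"ax":0,"ay":0,"az":0,"claw":-1},
    {"dx":-8,"dy":0,"dz":0,"ax":0,"ay":0,"az":0,"claw":-1},
    {"dx":-5,"dy":0,"dz":0,"ax":0,"ay":0,"az":0,"claw":-1},
    {"dx":0,"dy":0,"dz":0,"ax":0,"ay":0,"az":0,"claw":-1},
  ],
)

```text
time: 17.53
ee_pos: [0.5103, 0.3513, 0.1542]
orientation: [0.949, -0.316, -0.0, -0.0]
ft_force: [-1.4, -0.4, -0.8]
opening: 0.0149
```

```bash
python3 - <<'E'
from look import *
s=env.get_state()
plan(s,[.566-.052,.308+.039,.153],np.radians(-37))
look("12",{"side":(160,320,240,400,3.6)})
E
```

```text
t 17.53 pos [0.5103 0.3513 0.1542] yaw -36.81 tiltz [-2.e-04  2.e-04 -1.e+00] open 0.0149 F [-1.39 -0.42 -0.8 ] T [-0.03 -0.04 -0.01]
shift mm [5.5 1.2 1.2] rot [-0.0001  0.0002  0.0033]
```

View pics/side12.png

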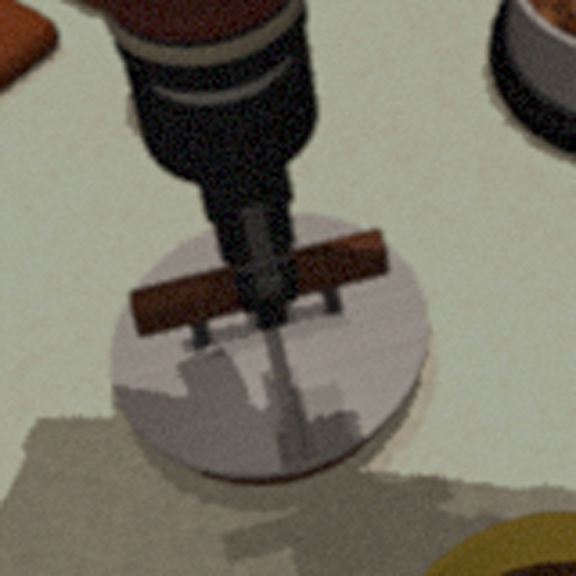

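The lid stayed put (rim still 112 to 430) and the hook is clear of the loop. Raising, then back to the stand.

>>> drive_tool(
  deltas=[
    {"dx":0,"dy":0,"dz":-8,"ax":0,"ay":0,"az":0,"claw":-1},
    {"dx":0,"dy":0,"dz":-16,"ax":0,"ay":0,"az":0,"claw":-1},
    {"dx":0,"dy":0,"dz":-18,"ax":0,"ay":0,"az":0,"claw":-1},
    {"dx":0,"dy":0,"dz":-18,"ax":0,"ay":0,"az":0,"claw":-1},
    {"dx":0,"dy":0,"dz":-18,"ax":0,"ay":0,"az":0,"claw":-1},
    {"dx":0,"dy":0,"dz":-18,"ax":0,"ay":0,"az":0,"claw":-1},
    {"dx":0,"dy":0,"dz":-18,"ax":0,"ay":0,"az":0,"claw":-1},
    {"dx":0,"dy":0,"dz":-18,"ax":0,"ay":0,"az":0,"claw":-1},
    {"dx":0,"dy":0,"dz":-16,"ax":0,"ay":0,"az":-0.1,"claw":-1},
    {"dx":0,"dy":0,"dz":0,"ax":0,"ay":0,"az":-0.1,"claw":-1},
    {"dx":0,"dy":0,"dz":0,"ax":0,"ay":0,"az":-0.1,"claw":-1},
    {"dx":0,"dy":0,"dz":0,"ax":0,"ay":0,"az":-0.1,"claw":-1},
    {"dx":0,"dy":0,"dz":0,"ax":0,"ay":0,"az":0,"claw":-1},
  ],
)

```text
time: 18.72
ee_pos: [0.5154, 0.3461, 0.3173]
orientation: [0.993, -0.116, 0.003, -0.001]
ft_force: [0.0, 0.5, -1.8]
opening: 0.0154
```

```bash
python3 - <<'E'
from look import *
s=env.get_state()
plan(s,[.497,-.33,.31],np.radians(-13.06))
# stand base from top9
T=load("top9");g=cv2.cvtColor(T["pixels"],cv2.COLOR_BGR2GRAY);k=np.zeros_like(g);k[215:295,415:520]=(g[215:295,415:520]<95)
cv2.imwrite("pics/stand9.png",cv2.resize(T["pixels"][210:300,410:530],None,fx=6,fy=6,interpolation=cv2.INTER_CUBIC))
E
```

```text
t 18.72 pos [0.5154 0.3461 0.3173] yaw -13.34 tiltz [ 6.2e-03  8.0e-04 -1.0e+00] open 0.0154 F [ 0.02  0.46 -1.77] T [ 0.07  0.01 -0.  ]
shift mm [138.1 662.1   6.6] rot [-0.0022 -0.0058 -0.0049]
```

View pics/stand9.png

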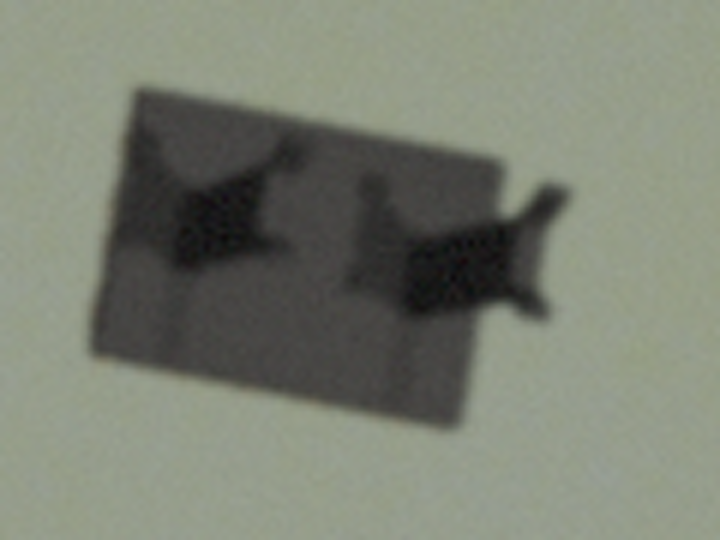

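The empty stand is unmoved, base corners at (140,88), (503,160), (455,430) and (92,352) in the crop. Travelling back.

>>> drive_tool(
  deltas=[
    {"dx":3,"dy":12,"dz":0,"ax":0,"ay":-0.005,"az":0,"claw":-1},
    {"dx":5,"dy":24,"dz":0,"ax":0,"ay":0,"az":0,"claw":-1},
    {"dx":5,"dy":24,"dz":0,"ax":0,"ay":0,"az":0,"claw":-1},
    {"dx":5,"dy":24,"dz":0,"ax":0,"ay":0,"az":0,"claw":-1},
    {"dx":5,"dy":24,"dz":0,"ax":0,"ay":0,"az":0,"claw":-1},
    {"dx":5,"dy":24,"dz":0,"ax":0,"ay":0,"az":0,"claw":-1},
    {"dx":5,"dy":24,"dz":0,"ax":0,"ay":0,"az":0,"claw":-1},
    {"dx":5,"dy":24,"dz":0,"ax":0,"ay":0,"az":0,"claw":-1},
    {"dx":5,"dy":24,"dz":0,"ax":0,"ay":0,"az":0,"claw":-1},
    {"dx":5,"dy":24,"dz":0,"ax":0,"ay":0,"az":0,"claw":-1},
    {"dx":5,"dy":24,"dz":0,"ax":0,"ay":0,"az":0,"claw":-1},
    {"dx":5,"dy":24,"dz":0,"ax":0,"ay":0,"az":0,"claw":-1},
    {"dx":5,"dy":24,"dz":0,"ax":0,"ay":0,"az":0,"claw":-1},
    {"dx":5,"dy":24,"dz":0,"ax":0,"ay":0,"az":0,"claw":-1},
  ],
)

```text
time: 19.88
ee_pos: [0.4984, 0.0015, 0.3213]
orientation: [0.99, -0.141, 0.003, -0.002]
ft_force: [0.2, -0.3, -1.4]
opening: 0.0151
```

```bash
python3 - <<'E'
from look import *
s=env.get_state()
plan(s,[.497,-.33,.31],np.radians(-13.06))
E
```

```text
t 19.88 pos [0.4984 0.0015 0.3213] yaw -16.25 tiltz [ 0.0066  0.0023 -1.    ] open 0.0151 F [ 0.23 -0.34 -1.43] T [ 0.06 -0.    0.06]
shift mm [ 91.3 318.7  10.5] rot [-0.0039 -0.0058 -0.0557]
```

>>> drive_tool(
  deltas=[
    {"dx":7,"dy":25,"dz":0,"ax":0,"ay":-0.005,"az":-0.02,"claw":-1},
    {"dx":7,"dy":25,"dz":0,"ax":0,"ay":0,"az":-0.02,"claw":-1},
    {"dx":6,"dy":25,"dz":0,"ax":0,"ay":0,"az":-0.02,"claw":-1},
    {"dx":6,"dy":25,"dz":0,"ax":0,"ay":0,"az":0,"claw":-1},
    {"dx":6,"dy":25,"dz":0,"ax":0,"ay":0,"az":0,"claw":-1},
    {"dx":6,"dy":25,"dz":0,"ax":0,"ay":0,"az":0,"claw":-1},
    {"dx":6,"dy":25,"dz":0,"ax":0,"ay":0,"az":0,"claw":-1},
    {"dx":6,"dy":25,"dz":0,"ax":0,"ay":0,"az":0,"claw":-1},
    {"dx":6,"dy":25,"dz":0,"ax":0,"ay":0,"az":0,"claw":-1},
    {"dx":6,"dy":25,"dz":0,"ax":0,"ay":0,"az":0,"claw":-1},
    {"dx":6,"dy":25,"dz":0,"ax":0,"ay":0,"az":0,"claw":-1},
    {"dx":6,"dy":20,"dz":0,"ax":0,"ay":0,"az":0,"claw":-1},
    {"dx":0,"dy":0,"dz":0,"ax":0,"ay":0,"az":0,"claw":-1},
    {"dx":0,"dy":0,"dz":0,"ax":0,"ay":0,"az":0,"claw":-1},
  ],
)

```text
time: 21.05
ee_pos: [0.4903, -0.3275, 0.3258]
orientation: [0.99, -0.142, 0.003, -0.0]
ft_force: [0.1, 0.9, -0.5]
opening: 0.0148
```

```bash
python3 - <<'E'
from look import *
s=env.get_state()
plan(s,[.497,-.33,.31],np.radians(-13.06))
E
```

```text
t 21.05 pos [ 0.4903 -0.3275  0.3258] yaw -16.36 tiltz [ 6.e-03 -4.e-04 -1.e+00] open 0.0148 F [ 0.09  0.92 -0.45] T [ 0.05 -0.03 -0.01]
shift mm [ 7.   0.5 15.8] rot [-0.0011 -0.0059 -0.0577]
```

>>> drive_tool(
  deltas=[
    {"dx":3.5,"dy":0,"dz":15,"ax":-0.001,"ay":-0.006,"az":-0.03,"claw":-1},
    {"dx":3.5,"dy":0,"dz":15,"ax":0,"ay":0,"az":-0.028,"claw":-1},
    {"dx":0,"dy":0,"dz":10,"ax":0,"ay":0,"az":0,"claw":-1},
    {"dx":0,"dy":0,"dz":0,"ax":0,"ay":0,"az":0,"claw":-1},
  ],
)

```text
time: 21.38
ee_pos: [0.4981, -0.3283, 0.283]
orientation: [0.994, -0.113, -0.0, 0.0]
ft_force: [0.4, 0.5, -2.0]
opening: 0.015
```

```bash
python3 - <<'E'
from look import *
s=env.get_state()
plan(s,[.497,-.33,.20],np.radians(-13.06))
E
```

```text
t 21.38 pos [ 0.4981 -0.3283  0.283 ] yaw -12.95 tiltz [-1.e-04 -4.e-04 -1.e+00] open 0.015 F [ 0.43  0.48 -2.03] T [ 0.05  0.02 -0.05]
shift mm [-0.7  1.9 83. ] rot [0.0004 0.     0.002 ]
```

>>> drive_tool(
  deltas=[
    {"dx":-0.7,"dy":1.9,"dz":12,"ax":0,"ay":0,"az":0,"claw":-1},
    {"dx":0,"dy":0,"dz":14,"ax":0,"ay":0,"az":0,"claw":-1},
    {"dx":0,"dy":0,"dz":14,"ax":0,"ay":0,"az":0,"claw":-1},
    {"dx":0,"dy":0,"dz":14,"ax":0,"ay":0,"az":0,"claw":-1},
    {"dx":0,"dy":0,"dz":14,"ax":0,"ay":0,"az":0,"claw":-1},
    {"dx":0,"dy":0,"dz":14,"ax":0,"ay":0,"az":0,"claw":-1},
    {"dx":0,"dy":0,"dz":10,"ax":0,"ay":0,"az":0,"claw":-1},
    {"dx":0,"dy":0,"dz":0,"ax":0,"ay":0,"az":0,"claw":-1},
  ],
)

```text
time: 22.05
ee_pos: [0.4988, -0.3229, 0.1864]
orientation: [0.994, -0.109, -0.0, 0.0]
ft_force: [-0.1, 0.2, -2.2]
opening: 0.0151
```

```bash
python3 - <<'E'
from look import *
s=env.get_state()
plan(s,[.497,-.33,.133],np.radians(-13.06))
look("13",{"side":(340,500,60,220,3.7)})
E
```

```text
t 22.05 pos [ 0.4988 -0.3229  0.1864] yaw -12.53 tiltz [-6.e-04 -0.e+00 -1.e+00] open 0.0151 F [-0.09  0.17 -2.18] T [0.03 0.04 0.03]
shift mm [-0.2  7.3 53.4] rot [0.0001 0.0006 0.0093]
```

View pics/side13.png

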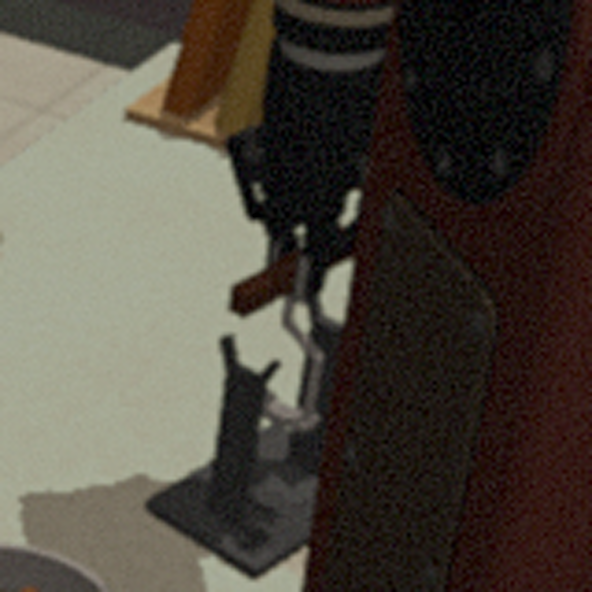

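The hook hangs between the posts and the handle is about 50 mm above the saddles. I'll correct the 7 mm drift and go on down.

>>> drive_tool(
  deltas=[
    {"dx":0,"dy":4,"dz":6,"ax":0,"ay":0,"az":0.009,"claw":-1},
    {"dx":0,"dy":3,"dz":8,"ax":0,"ay":0,"az":0,"claw":-1},
    {"dx":0,"dy":0,"dz":8,"ax":0,"ay":0,"az":0,"claw":-1},
    {"dx":0,"dy":0,"dz":0,"ax":0,"ay":0,"az":0,"claw":-1},
  ],
)

```text
time: 22.48
ee_pos: [0.4991, -0.3325, 0.1683]
orientation: [0.993, -0.114, 0.003, 0.003]
ft_force: [0.5, -0.1, -2.3]
opening: 0.0155
```

```bash
python3 - <<'E'
from look import *
s=env.get_state()
plan(s,[.497,-.33,.133],np.radians(-13.06))
E
```

```text
t 22.48 pos [ 0.4991 -0.3325  0.1683] yaw -13.09 tiltz [ 0.0048 -0.0058 -1.    ] open 0.0155 F [ 0.5  -0.13 -2.26] T [0.01 0.03 0.06]
shift mm [-2.9 -2.1 35.3] rot [ 0.0045 -0.006  -0.0006]
```

>>> drive_tool(
  deltas=[
    {"dx":-2.5,"dy":-2,"dz":4,"ax":0.0045,"ay":-0.006,"az":0,"claw":-1},
    {"dx":0,"dy":0,"dz":4,"ax":0,"ay":0,"az":0,"claw":-1},
    {"dx":0,"dy":0,"dz":4,"ax":0,"ay":0,"az":0,"claw":-1},
    {"dx":0,"dy":0,"dz":0,"ax":0,"ay":0,"az":0,"claw":-1},
  ],
)

```text
time: 22.82
ee_pos: [0.4967, -0.3299, 0.1549]
orientation: [0.993, -0.114, -0.0, -0.0]
ft_force: [-0.3, -0.4, -2.5]
opening: 0.0151
```

```bash
python3 - <<'E'
from look import *
s=env.get_state()
plan(s,[.497,-.33,.133],np.radians(-13.06))
E
```

```text
t 22.82 pos [ 0.4967 -0.3299  0.1549] yaw -13.13 tiltz [-7.e-04  8.e-04 -1.e+00] open 0.0151 F [-0.34 -0.41 -2.48] T [-0.    0.    0.02]
shift mm [ 0.3  0.  21.9] rot [-0.0006  0.0009 -0.0012]
```

>>> drive_tool(
  deltas=[
    {"dx":0,"dy":0,"dz":4,"ax":0,"ay":0,"az":0,"claw":-1},
    {"dx":0,"dy":0,"dz":4,"ax":0,"ay":0,"az":0,"claw":-1},
    {"dx":0,"dy":0,"dz":4,"ax":0,"ay":0,"az":0,"claw":-1},
    {"dx":0,"dy":0,"dz":3,"ax":0,"ay":0,"az":0,"claw":-1},
    {"dx":0,"dy":0,"dz":0,"ax":0,"ay":0,"az":0,"claw":-1},
  ],
)

```text
time: 23.23
ee_pos: [0.4969, -0.3299, 0.1385]
orientation: [0.993, -0.114, -0.0, -0.0]
ft_force: [0.5, -0.4, -2.0]
opening: 0.0152
```

```bash
python3 - <<'E'
from look import *
s=env.get_state()
plan(s,[.497,-.33,.132],np.radians(-13.06))
E
```

```text
t 23.23 pos [ 0.4969 -0.3299  0.1385] yaw -13.12 tiltz [-5.e-04  6.e-04 -1.e+00] open 0.0152 F [ 0.52 -0.42 -2.01] T [-0.03  0.01 -0.01]
shift mm [0.2 0.1 6.5] rot [-0.0004  0.0006 -0.001 ]
```

>>> drive_tool(
  deltas=[
    {"dx":0,"dy":0,"dz":3,"ax":0,"ay":0,"az":0,"claw":-1},
    {"dx":0,"dy":0,"dz":2,"ax":0,"ay":0,"az":0,"claw":-1},
    {"dx":0,"dy":0,"dz":1,"ax":0,"ay":0,"az":0,"claw":-1},
    {"dx":0,"dy":0,"dz":0,"ax":0,"ay":0,"az":0,"claw":-1},
  ],
)

```text
time: 23.57
ee_pos: [0.4969, -0.3299, 0.1318]
orientation: [0.993, -0.114, -0.0, -0.0]
ft_force: [-0.3, -0.0, -1.6]
opening: 0.0148
```

```bash
python3 - <<'E'
from look import *
s=env.get_state()
plan(s,[.497,-.33,.132],np.radians(-13.06))
look("14",{"side":(340,500,60,220,3.7),"top":(400,540,170,290,5)})
E
```

```text
t 23.57 pos [ 0.4969 -0.3299  0.1318] yaw -13.11 tiltz [-4.e-04  5.e-04 -1.e+00] open 0.0148 F [-0.29 -0.04 -1.59] T [-0.06 -0.07 -0.01]
shift mm [ 0.1  0.1 -0.2] rot [-0.0004  0.0005 -0.0009]
```

View pics/side14.png

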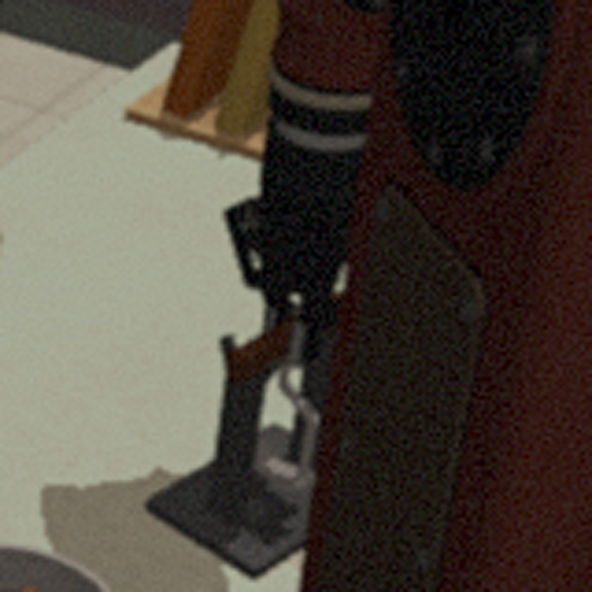

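View pics/top14.png

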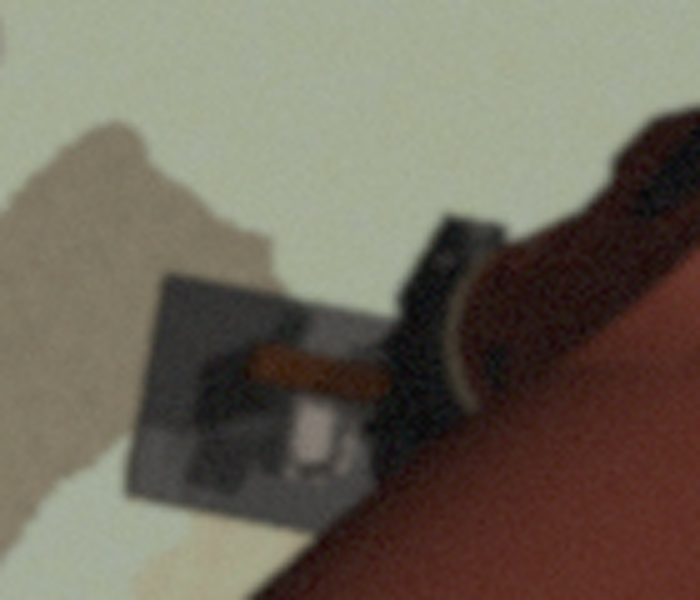

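The handle's end lies in the left saddle, at (255,355) in the top crop, the same place as before the grasp. Opening gradually.

>>> drive_tool(
  deltas=[
    {"dx":0,"dy":0,"dz":0.5,"ax":0,"ay":0,"az":0,"claw":-0.6},
    {"dx":0,"dy":0,"dz":0,"ax":0,"ay":0,"az":0,"claw":-0.4},
    {"dx":0,"dy":0,"dz":0,"ax":0,"ay":0,"az":0,"claw":0},
    {"dx":0,"dy":0,"dz":0,"ax":0,"ay":0,"az":0,"claw":0.5},
    {"dx":0,"dy":0,"dz":0,"ax":0,"ay":0,"az":0,"claw":1},
    {"dx":0,"dy":0,"dz":0,"ax":0,"ay":0,"az":0,"claw":1},
    {"dx":0,"dy":0,"dz":0,"ax":0,"ay":0,"az":0,"claw":1},
    {"dx":0,"dy":0,"dz":0,"ax":0,"ay":0,"az":0,"claw":1},
    {"dx":0,"dy":0,"dz":0,"ax":0,"ay":0,"az":0,"claw":1},
  ],
)

```text
time: 24.42
ee_pos: [0.4978, -0.3308, 0.1335]
orientation: [0.993, -0.114, 0.001, 0.001]
ft_force: [0.4, 0.2, 0.2]
opening: 0.0856
```

```bash
python3 - <<'E'
from look import *
s=env.get_state()
plan(s,[.497,-.33,.132],np.radians(-13.06))
E
```

```text
t 24.42 pos [ 0.4978 -0.3308  0.1335] yaw -13.11 tiltz [ 0.002 -0.002 -1.   ] open 0.0856 F [0.41 0.2  0.25] T [0.02 0.08 0.  ]
shift mm [-0.9 -0.6  1.5] rot [ 0.0015 -0.0024 -0.0009]
```

>>> drive_tool(
  deltas=[
    {"dx":-0.8,"dy":0,"dz":-6,"ax":0,"ay":0,"az":0,"claw":1},
    {"dx":0,"dy":0,"dz":-10,"ax":0,"ay":0,"az":0,"claw":1},
    {"dx":0,"dy":0,"dz":-12,"ax":0,"ay":0,"az":0,"claw":1},
    {"dx":0,"dy":0,"dz":-14,"ax":0,"ay":0,"az":0,"claw":1},
    {"dx":0,"dy":0,"dz":-14,"ax":0,"ay":0,"az":0,"claw":1},
    {"dx":0,"dy":0,"dz":-14,"ax":0,"ay":0,"az":0,"claw":1},
    {"dx":0,"dy":0,"dz":-14,"ax":0,"ay":0,"az":0,"claw":1},
    {"dx":0,"dy":0,"dz":-14,"ax":0,"ay":0,"az":0,"claw":1},
    {"dx":-10,"dy":12,"dz":0,"ax":0,"ay":0,"az":0,"claw":1},
    {"dx":-21,"dy":26,"dz":0,"ax":0,"ay":0,"az":0,"claw":1},
    {"dx":-21,"dy":26,"dz":0,"ax":0,"ay":0,"az":0,"claw":1},
    {"dx":-21,"dy":26,"dz":0,"ax":0,"ay":0,"az":0,"claw":1},
    {"dx":-21,"dy":26,"dz":0,"ax":0,"ay":0,"az":0,"claw":1},
    {"dx":-21,"dy":26,"dz":0,"ax":0,"ay":0,"az":0,"claw":1},
    {"dx":-21,"dy":26,"dz":0,"ax":0,"ay":0,"az":0,"claw":1},
    {"dx":-15,"dy":20,"dz":0,"ax":0,"ay":0,"az":0,"claw":1},
    {"dx":0,"dy":0,"dz":0,"ax":0,"ay":0,"az":0,"claw":1},
    {"dx":0,"dy":0,"dz":0,"ax":0,"ay":0,"az":0,"claw":1},
  ],
)

```text
time: 25.92
ee_pos: [0.3006, -0.4872, 0.2613]
orientation: [0.994, -0.112, 0.008, 0.009]
ft_force: [0.4, 0.0, 0.2]
opening: 0.0852
```

```bash
python3 - <<'E'
from look import *
s=env.get_state()
plan(s,[.497,-.33,.132],np.radians(-13.06))
look("15")
T=load("top15");im=T["pixels"];h=cv2.cvtColor(im,cv2.COLOR_BGR2HSV)
m=((h[...,0]<14)|(h[...,0]>170))&(h[...,1]>120)&(h[...,2]>40)
mm=np.zeros(m.shape,np.uint8);mm[225:270,435:520]=m[225:270,435:520]
r=cv2.minAreaRect(np.argwhere(mm)[:,::-1].astype(np.float32));print("handle",r,mm.sum(),ray(T,*r[0],.16))
E
```

```text
t 25.92 pos [ 0.3006 -0.4872  0.2613] yaw -12.89 tiltz [ 0.0129 -0.0199 -0.9997] open 0.0852 F [0.44 0.04 0.15] T [-0.   -0.02 -0.03]
shift mm [ 154.2 -199.2  128.6] rot [ 0.0165 -0.0171  0.0028]
handle ((476.96923828125, 247.14881896972656), (55.31132507324219, 7.8678507804870605), 11.689370155334473) 381 [ 0.49707449 -0.32618593  0.16      ]
```

View pics/top15.png

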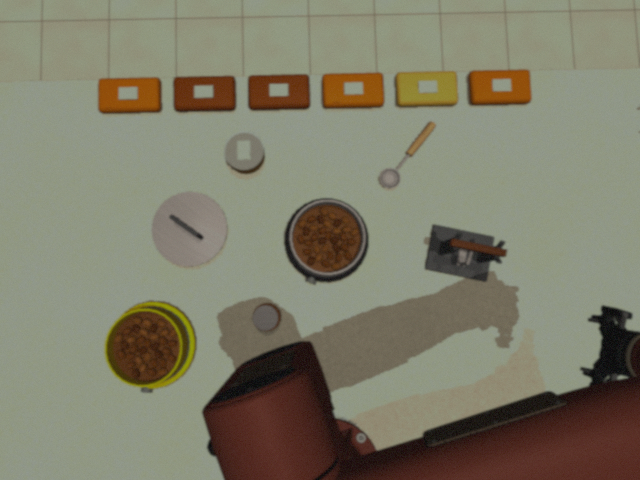

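View pics/side15.png

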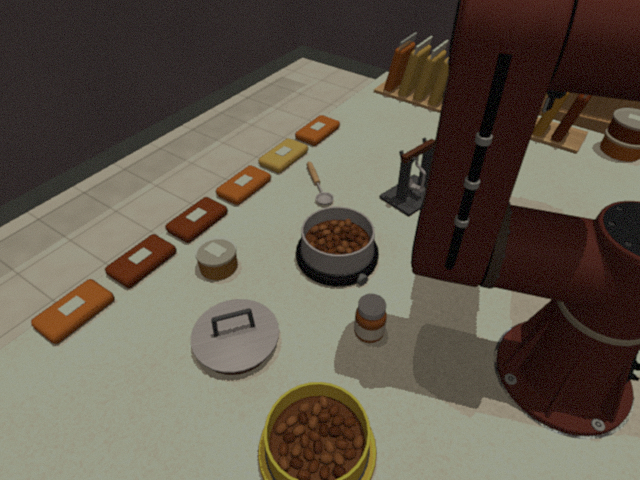

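The lid's rim is centred at (189,230), where the trivet was at (190,230). The handle is at (477,247), the same pixel as at the start, and the bystanders look unmoved. Handing in.

```bash
python3 - <<'E'
from cell import env,job
print(env.get_state()["time"],job.hand_in())
E
```

```text
the job is handed in; nothing more can be done
26.0167 None
```

I moved the hot lid onto the trivet with the lifter, hung the lifter back in its stand, and handed the job in at 26.0 s of the 67 s allowed. `hand_in` returned no verdict, so what follows rests on my own checks.

- **Lifting and carrying:** The side views showed the lid hanging level on the hook well above the pot. It stayed level on the way to the trivet.
- **Lid:** Its rim centre appears at about (189,230) in the last top view (read by eye), where the trivet was at (190,230). That is a few millimetres at most, against a limit of 25 mm. It looks flat, and the force reading dropped to the lifter's own weight as it touched down.
- **Lifter:** The handle is back within about 0.3 pixel of where it started, lying in both saddles.
- **Robot:** The gripper is open and well away from everything. In every view I took, only the lifter touched the lid.
- **Bystanders:** The tub, jar and spoon look unmoved in both last views, but I compared them only by eye.

No checks failed. The two camera views disagreed slightly in two places:

- **Bar direction:** about 53.5° from the top view against about 50° from the side view.
- **Trivet centre:** about 7 mm apart in y.

Both were small enough not to affect the hooking or the placing.

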